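# Build up a strap clamp on the T-slot plate

## Task

Build up the strap clamp on the T-slot plate, ready for the nut: stand the heel block that is as tall as the workpiece's ledge on the plate behind the stud, away from the workpiece, then lower the strap over the stud so that it lies level and square to the workpiece, its bright nose on the workpiece's ledge and its tail on the heel block. Then put the dished seat over the stud onto the strap, hollow side up, and nest the round-bottomed brass washer in it. Set the strap down rather than dropping it, do not push the workpiece out of its place, and leave the nut, the spanner and the other heel block where they lie.

Things in the scene. Friction and masses are not known exactly. Their poses are not given: they have to be found in the camera images.
- plate: Fixed bright steel T-slot plate, 160 (x) by 260 (y) by 30 mm, with three T-slots along its y axis. Origin: centre of its underside, on the bench; its top is 30 mm above the bench. It lies at a different place and yaw at each start.
- stud: Fixed M12 T-bolt standing upright in the middle T-slot, dark threaded shank 12 mm in diameter, rising 88 mm above the plate's top; the last 7 mm taper to 6.4 mm diameter. Origin: on its axis at the level of the plate's top. Its y axis runs along the slot, towards the workpiece.
- workpiece: Loose grey cast bracket, 1.9 kg, standing on the plate on the stud's +y side. Base 110 (x) by 60 (y) mm; its flat bright ledge, 32 mm above the plate, runs from y = -30 to +14 mm; behind that a web 64 mm high over all. Origin: centre of its underside; y points away from the stud. Near face (y = -30 mm) 25 to 33 mm from the stud's axis.
- strap: Loose clamp strap, 0.6 kg, black steel with a bright nose, 150 (x) by 44 (y) by 16 mm, flat on the bench. Origin: centre of its underside; nose tip at x = +75, tail at x = -75 mm. Slot through it 18 mm wide, x = -35 to +45 mm. Sides parallel up to x = +52 mm, then narrowing to 28 mm at the tip. With the stud at x = +25 mm in the slot the nose covers about 20 mm of the ledge.
- block_bright: Loose bright-metal heel block, 40 by 40 mm and 32 mm tall, 0.4 kg, with fine dark grooves along two sides and a dark line across the top. Origin: centre of its underside, z up.
- block_black: Loose black heel block, 40 by 40 mm and 50 mm tall, 0.6 kg. Fine grey grooves along two sides and a grey line across the top. Origin: centre of its underside, z up.
- seat: Loose dished seat: dark steel ring, 42 mm outside, 10 mm high, hole 17 mm, its upper side a conical hollow 35 mm wide at the rim. Origin: centre of its flat underside, z up; it lies hollow side up.
- washer: Loose spherical washer: brass-coloured ring, 33 mm outside, 13 mm high, hole 17 mm, flat on top, rounded below (the straight side begins 6 mm above its underside). Origin: centre of its underside, z up; it lies rounded side down. Nested in the seat its underside is about 4 mm above the seat's underside and its top 7 mm above the seat's rim.
- nut: Loose steel hexagon nut with a collar, 28 mm across the collar, 18 mm high, on the bench. Origin: centre of its underside.
- spanner: Loose steel spanner, 180 mm long, lying flat along its x axis on the bench. Origin: under its middle.
Things that resemble listed ones, but are neither listed nor needed, are in the scene too. Of the things that look like the washer, take the one that is farthest to the robot's right at the start.

How it is judged:
By the outcome, as a careful person would: the job done as asked, in the order asked, and still so for the second after the job is handed in, with the robot touching nothing.
It also fails if it takes over 106 s, if anything falls off the work surface, if the arm or the gripper's body presses on something with over 40 N, if the wrist force passes 120 N, or if a joint passes its speed limit or range.

## Robot

A 6-joint arm with a two-finger parallel gripper is mounted at the origin on the work surface. World frame = base frame: x ahead of the robot, y to its left, z up, the work surface at z = 0. Lengths are in m, angles in rad, forces in N, time in s.
With the tool pointing down it reaches from about 0.375 to 0.9 m from the base axis. Payload 3.1 kg.
Tool frame: the origin (TCP) lies at the very end of the fingers, on their centre line; the grasp point (between the pads) lies 19 mm behind it; y points along the fingers, x is the direction in which the jaws open and shut, and the axes are right-handed (so a half turn about y gives the same grasp; the last joint's range is limited). The gripper opens to 87 mm and grips with 3 to 60 N. Pads are 19 mm wide; open, the fingers measure 117 mm over their backs; the gripper's body (75 mm by 190 mm) begins 51 mm behind the grasp point.
Start: joints at [-1.45, 0.527, 1.433, -0, 1.181, -0.178], TCP at [0.184, -0.597, 0.223] pointing down, gripper open.
Joint ranges: [-3.08, 3.08], [-0.75, 2.2], [0.22, 2.44], [-1.43, 4.57], [0, 2.65], [-2.85, 2.85]. Speed limits (rad/s): [2.79, 2.79, 3.14, 3.14, 3.14, 3.14].

## Interface

Orientations are given as a unit quaternion [x, y, z, w].
In Python, from cell import r gives the robot as it stands.
- The arm moves only by the shell command python3 -m handwheel 'ROWS' [FORCE]. ROWS is JSON, one flat list of numbers, 5 for each row, row after row: the shift along the tool's x, y, z in units of 60 mm (1.0 is 60 mm), then the turn about the tool's y in units of 6 degrees (1.0 is 6 degrees), then the opening, from -1 (shut) to 1 (fully open). A call has 1 to 5 rows; each row is the pose to reach, as a shift and turn from the pose commanded when the call began, along the tool's axes at that moment; what a row does not reach only later rows make up. A row lasts 1/8 s, in which the tool goes at most 62.5 mm and 10.7 degrees, less where a joint would pass 70% of its speed; a pose out of reach is approached as far as the arm can. A call with a gripper value outside its range is refused whole. The fingers move at their own pace and stop on an object; FORCE is the grip in N (left out, the last holds). Time passes only in rows, so rows that repeat a pose let the fingers close. It gives the time, the measured TCP pose, the force and the opening at its end, in the units of the state.
- r.state(): the state, without advancing time (a new reading comes with each control period).
- r.camera(name): name is "scene" or "top" or "wrist"; returns a dict with "frame" (420x560x3 uint8, red, green, blue), "camera_matrix" (3x3 intrinsics, pixels), "world_to_cam" (4x4, takes a point from world to camera coordinates). Camera axes: x right, y down, z forward; pixel columns grow to the right and rows downward; lengths in m; the calibration is good to about 2 mm. The wrist camera is an equidistant fisheye: a pixel r from the principal point sees the ray r / f radians off the axis. A picture is of the moment at which its call begins. There is no depth.
- r.job_done(): hands the job in, once; it reports no verdict.
Trained networks look in a picture, given as the dict that the camera call returned (one of the last four; its "shot" number tells which), for a name from the list of things; names that differ only in an ending like _2 or _b are one class to them, and where a whole thing is asked for, a point or a joint stands for the part that bears it (a point fixed in the world has none). Each returns a list of dicts, best first, with "score" (0 to 1); they miss things now and then, are a little off and sometimes report something else, mostly with a low value. They report only what shows in the picture. A call takes as long as a camera call. They do not tell look-alikes from the thing itself.
- r.boxes_of(picture, thing): "extent" ([centre column, centre row, width, height] in pixels, round what is visible of it).
- r.mark_of(picture, thing): "uv" ([column, row] in pixels: a listed point, or the origin of a listed thing).
The state is a dict: "clock": time; "joint_positions": joint angles; "qvel": joint speeds; "effort": joint torques, N m; "tcp_pos": TCP position; "tcp_rot": TCP orientation; "ft_force": force on the tool from outside, world axes, zero at the start; "torque": the same for the moment, N m; "grip_width": finger opening in m.
Only numpy, scipy, OpenCV 4.12 (cv2) and the standard library are available. Lean on these libraries where they do the work, as an engineer would, in place of code of your own. Each camera call takes 0.05 s, during which the arm holds its last target.

## Working session

There is one attempt and no reset: what is moved stays moved. The work goes in short steps, Python scripts to look and compute and a shell command to move; the robot and the scene stay as the last step left them, time stands still between calls to the robot, and variables do not carry over. Pictures are saved under pics/ and viewed, and the job is handed in when it is done.

```bash
ls; mkdir -p pics; cat > h.py <<'E'
import numpy as np, cv2
from cell import r
from scipy.spatial.transform import Rotation as R
def save(p,n):
    cv2.imwrite(f'pics/{n}.png',cv2.cvtColor(p['frame'],cv2.COLOR_RGB2BGR))
def ray(p,uv):
    K=np.array(p['camera_matrix']);T=np.array(p['world_to_cam'])
    a=(uv[0]-K[0,2])/K[0,0];b=(uv[1]-K[1,2])/K[1,1]
    if p.get('fish'):
        th=np.hypot(a,b); s=np.sin(th)/max(th,1e-9); d=np.array([a*s,b*s,np.cos(th)])
    else: d=np.array([a,b,1.])
    o=-T[:3,:3].T@T[:3,3]; return o,T[:3,:3].T@d
def at(p,uv,z):
    o,d=ray(p,uv); return o+d*(z-o[2])/d[2]
def proj(p,P):
    K=np.array(p['camera_matrix']);T=np.array(p['world_to_cam'])
    c=T[:3,:3]@np.array(P)+T[:3,3]
    if p.get('fish'):
        rr=np.hypot(c[0],c[1]);th=np.arctan2(rr,c[2]);k=th/max(rr,1e-9);x,y=c[0]*k,c[1]*k
    else: x,y=c[0]/c[2],c[1]/c[2]
    return np.array([K[0,0]*x+K[0,2],K[1,1]*y+K[1,2]])
def cam(n):
    p=r.camera(n); p['fish']=(n=='wrist'); return p
E
python3 - <<'E'
from h import *
for n in ['scene','top','wrist']:
    p=cam(n); save(p,n+'0')
    print(n,p.get('shot'),np.array(p['camera_matrix']).round(1).tolist(),np.array(p['world_to_cam']).round(3).tolist())
    if n!='wrist':
      for t in ['plate','stud','workpiece','strap','block_bright','block_black','seat','washer','nut','spanner']:
        print(t,[(np.round(d['uv'],1).tolist(),round(d['score'],2)) for d in r.mark_of(p,t)][:5],[(np.round(d['extent'],1).tolist(),round(d['score'],2)) for d in r.boxes_of(p,t)][:5])
print(r.state())
E
```

```text
pics
scene 1 [[412.2, 0.0, 280.0], [0.0, 412.2, 214.2], [0.0, 0.0, 1.0]] [[0.635, 0.772, -0.004, -0.363], [0.439, -0.366, -0.821, -0.184], [-0.635, 0.52, -0.571, 1.341], [0.0, 0.0, 0.0, 1.0]]
plate [([263.5, 243.7], 0.9)] [([259.8, 242.5, 109.7, 89.0], 0.75)]
stud [([264.6, 225.2], 0.72)] [([264.8, 216.0, 9.0, 32.2], 0.71), ([179.6, 291.5, 28.1, 36.4], 0.56)]
workpiece [([279.9, 214.5], 0.9)] [([277.8, 204.2, 47.4, 42.7], 0.67), ([299.8, 172.3, 12.6, 9.2], 0.42)]
strap [([375.0, 181.7], 0.76)] [([375.9, 179.6, 42.5, 26.4], 0.81)]
block_bright [([151.9, 263.6], 0.64)] [([96.7, 305.9, 47.6, 62.0], 0.61)]
block_black [([179.3, 300.0], 0.68)] [([179.1, 292.0, 27.9, 33.7], 0.81)]
seat [([332.1, 189.2], 0.59), ([93.8, 300.5], 0.51)] [([334.9, 187.5, 13.0, 11.8], 0.53)]
washer [([370.7, 212.5], 0.57), ([392.3, 206.5], 0.4), ([424.9, 220.2], 0.4)] [([395.2, 206.8, 10.6, 7.3], 0.68), ([369.8, 209.0, 14.0, 6.6], 0.66), ([260.8, 242.7, 113.0, 87.2], 0.62), ([424.8, 218.3, 13.5, 4.3], 0.53)]
nut [([295.1, 173.7], 0.48)] [([298.6, 173.9, 7.7, 10.2], 0.48), ([333.6, 187.8, 16.4, 7.6], 0.47)]
spann
[... 1267 characters left out ...]
.0, 1.0]]
{'clock': 2.15, 'joint_positions': array([-1.45050420e+00,  5.27469964e-01,  1.43269752e+00, -2.70944546e-05,
        1.18136838e+00, -1.78502603e-01]), 'qvel': array([ 2.02041731e-05, -5.29090109e-04, -8.09711191e-04, -1.00329179e-03,
        4.07895982e-04, -9.60188309e-05]), 'effort': array([-1.04296448e-04, -4.40003514e+01, -1.76981074e+01,  6.33683125e-02,
        5.05286444e-02, -1.92126925e-05]), 'tcp_pos': array([ 0.18399809, -0.59728982,  0.22256766]), 'tcp_rot': array([ 0.56887444, -0.4199991 ,  0.42001376, -0.56883307]), 'ft_force': array([-0.12019599,  0.89112844, -0.24475549]), 'torque': array([ 0.00392874, -0.03820996,  0.04462419]), 'grip_width': 0.08710280797037574}
```

View pictures.

View pics/scene0.png

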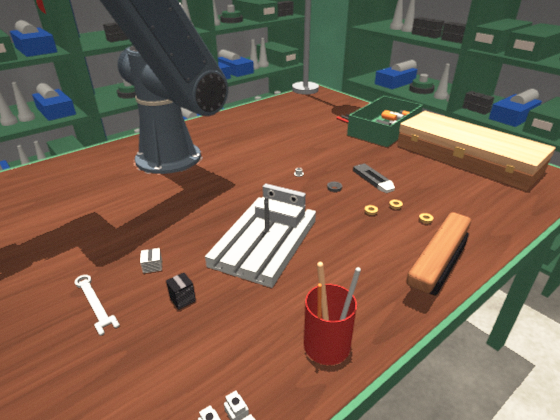

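View pics/top0.png

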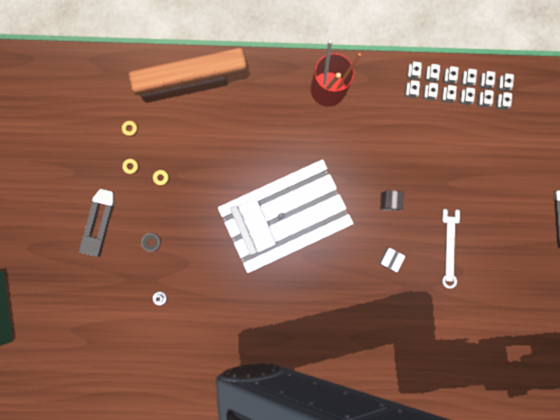

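View pics/wrist0.png

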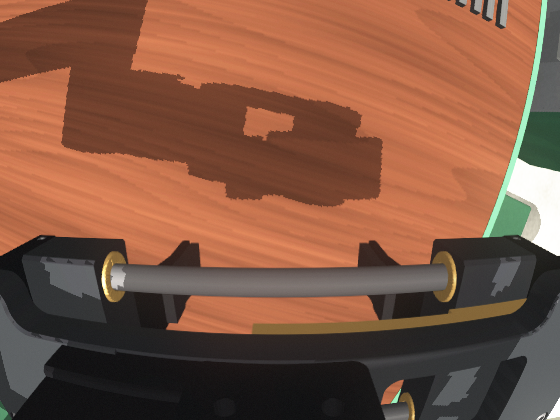

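```bash
python3 - <<'E'
from h import *
p=cam('top'); import pickle; pickle.dump(p,open('top.pkl','wb'))
f=cv2.cvtColor(p['frame'],cv2.COLOR_RGB2BGR)
def crop(x0,y0,w,h,k,n): cv2.imwrite(f'pics/{n}.png',cv2.resize(f[y0:y0+h,x0:x0+w],None,fx=k,fy=k,interpolation=cv2.INTER_CUBIC))
crop(210,150,150,130,5,'c_plate'); 
a=cv2.resize(f[180:265,65:175],None,fx=5,fy=5,interpolation=cv2.INTER_CUBIC)
cv2.imwrite('pics/c_strap.png',a)
crop(370,180,50,100,6,'c_blk')
crop(110,110,70,80,7,'c_wash')
for n,uv,z in [('w1',(129,128),.013),('w2',(130,167),.013),('w3',(161,177.5),.013),('seat',(150.5,242.5),.01),('nut',(159.5,298.5),.018),('strap',(97,223),.016),('bb',(393.5,260),.032),('blk',(393,200),.05),('stud',(280,216.5),.118)]:
    print(n,at(p,uv,z).round(3))
print(-np.array(p['world_to_cam'])[:3,:3].T@np.array(p['world_to_cam'])[:3,3])
E
```

```text
w1 [0.738 0.338 0.013]
w2 [0.647 0.331 0.013]
w3 [0.625 0.259 0.013]
seat [0.476 0.276 0.01 ]
nut [0.352 0.248 0.018]
strap [0.516 0.397 0.016]
bb [ 0.452 -0.271  0.032]
blk [ 0.584 -0.264  0.05 ]
stud [ 0.535 -0.014  0.118]
[0.46259908 0.00777036 1.1080277 ]
```

View pics/c_plate.png

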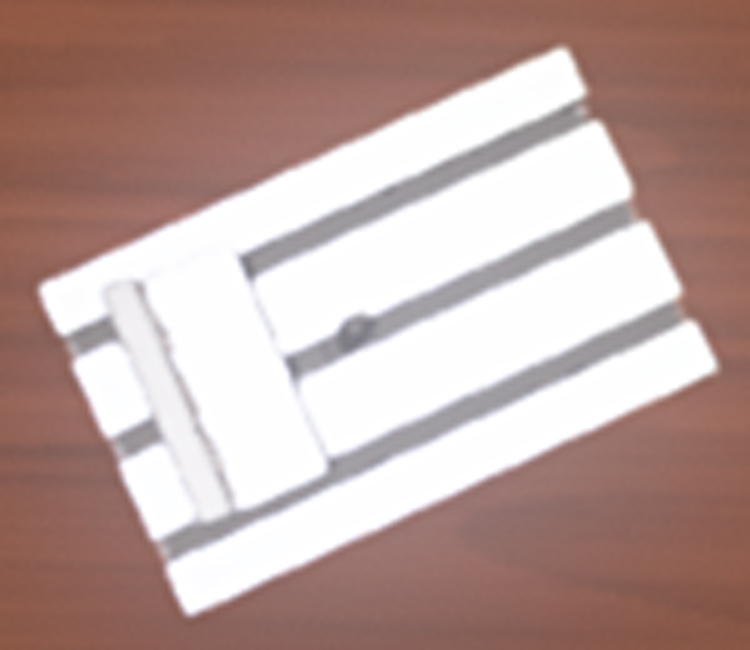

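View pics/c_strap.png

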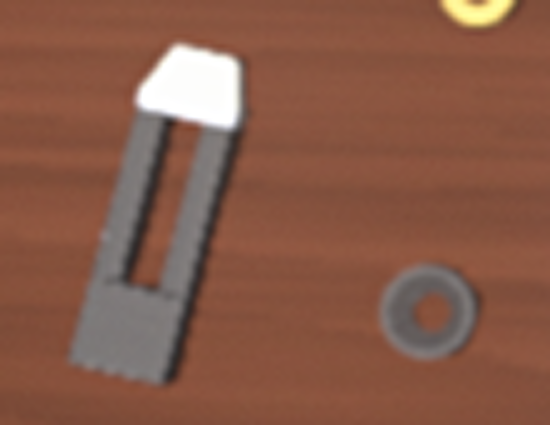

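View pics/c_blk.png

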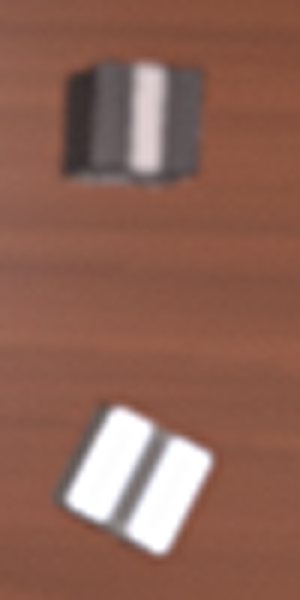

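View pics/c_wash.png

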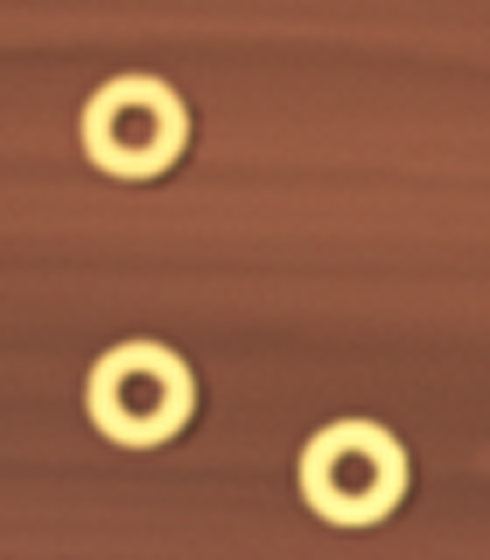

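```bash
python3 - <<'E'
from h import *
import pickle; p=pickle.load(open('top.pkl','rb'))
f=p['frame'].astype(int)
def blob(x0,y0,x1,y1,z,test,n):
    m=np.zeros(f.shape[:2],np.uint8); m[y0:y1,x0:x1]=test(f[y0:y1,x0:x1])
    c,_=cv2.findContours(m,cv2.RETR_EXTERNAL,cv2.CHAIN_APPROX_NONE); c=max(c,key=cv2.contourArea)[:,0]
    P=np.array([at(p,u,z)[:2] for u in c]);
    (cc,wh,an)=cv2.minAreaRect((P*1000).astype(np.float32)); print(n,np.round(cc,1),np.round(wh,1),round(an,1), 'mom',P.mean(0).round(4))
br=lambda a:(a.min(2)>130).astype(np.uint8)
blob(210,150,360,280,.03,br,'plate')
blob(375,240,415,280,.032,br,'bb')
blob(85,185,120,206,.016,br,'nose')
brass=lambda a:((a[...,0]-a[...,2]>60)&(a[...,1]>130)).astype(np.uint8)
for x,y in [(129,128),(130,167),(161,177)]: blob(x-12,y-12,x+12,y+12,.009,brass,'w')
dk=lambda a:((a[...,0]-a[...,2])<30).astype(np.uint8)
blob(75,185,122,265,.016,dk,'strap')
blob(138,230,164,256,.01,dk,'seat')
for uv in [(323,159.4),(353.6,223.6),(248,273),(218,207.6)]: print(at(p,uv,.03).round(4))
# strap corners
for uv in [(65+105/5,180+270/5)]: pass
E
```

```text
plate [545.1 -26.7] [165.9 265. ] 26.5 mom [ 0.5455 -0.028 ]
bb [ 453.  -268.5] [42.5 43.1] 64.0 mom [ 0.4528 -0.2684]
nose [576.3 387.1] [47.6 33.9] 78.6 mom [0.5747 0.3865]
w [738.6 340.2] [33.  34.7] 1.7 mom [0.7389 0.34  ]
w [649.7 333.2] [32.6 34.6] 1.7 mom [0.6498 0.3332]
w [626.3 262. ] [32.7 32.1] 2.7 mom [0.626  0.2617]
strap [518.6 397.6] [ 49.8 150. ] 77.8 mom [0.5157 0.3971]
seat [476.8 276.1] [40.4 39.6] 47.3 mom [0.477  0.2762]
[ 0.6742 -0.1095  0.03  ]
[ 0.5305 -0.1809  0.03  ]
[0.4141 0.0521 0.03  ]
[0.5577 0.124  0.03  ]
```

```bash
cat >> h.py <<'E'
def go(x,y,z,yaw=None,st=None):
    """print shift units & turn to get TCP to x,y,z and tool x-axis yaw (deg)"""
    st=st or r.state(); M=R.from_quat(st['tcp_rot']).as_matrix()
    d=M.T@(np.array([x,y,z])-st['tcp_pos'])/0.06
    cy=np.degrees(np.arctan2(M[1,0],M[0,0])); t=0
    if yaw is not None:
        t=-((yaw-cy+90)%180-90)
    print('shift',d.round(3),'turn units',round(t/6,3),'yaw now',cy.round(1),'tilt',M[:,1].round(3),'tcp',st['tcp_pos'].round(4),'j',np.round(st['joint_positions'],2),'t',round(st['clock'],2),'F',st['ft_force'].round(1),'w',round(st['grip_width'],4))
E
python3 - <<'E'
from h import *
p=cam('scene'); f=cv2.cvtColor(p['frame'],cv2.COLOR_RGB2BGR)
cv2.imwrite('pics/s_plate.png',cv2.resize(f[170:290,200:330],None,fx=5,fy=5,interpolation=cv2.INTER_CUBIC))
print(at(p,(264.6,225.2),.03),at(p,(266.5,230.5),.03))
go(.4528,-.268,.15,64)
w=cam('wrist'); T=np.array(w['world_to_cam']); o=-T[:3,:3].T@T[:3,3]
st=r.state(); M=R.from_quat(st['tcp_rot']).as_matrix(); print('cam in tool',M.T@(o-st['tcp_pos']), M.round(2).tolist())
E
```

```text
[ 0.52588263 -0.00950713  0.03      ] [ 0.54534114 -0.01890421  0.03      ]
shift [-3.926  1.209  5.897] turn units 7.187 yaw now -72.9 tilt [ 0.  0. -1.] tcp [ 0.184  -0.5973  0.2225] j [-1.45  0.53  1.43  0.    1.18 -0.18] t 2.25 F [ 1.7 -0.2  0.4] w 0.0871
cam in tool [-4.04272685e-05 -1.62335677e-01  6.83899711e-02] [[0.29, -0.0, 0.96], [-0.96, 0.0, 0.29], [-0.0, -1.0, -0.0]]
```

View pics/s_plate.png

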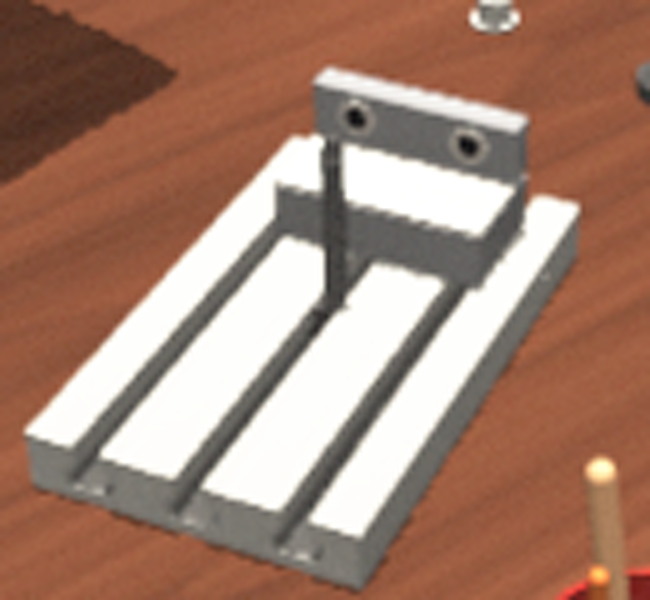

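```bash
python3 - <<'E'
from h import *
go(.4528,-.268,.16,-26)
E
python3 -m handwheel '[-2,0.5,3,-4,1, -3.93,1,5.9,-7.8,1, -3.93,1,5.9,-7.8,1, -3.93,1,5.9,-7.8,1, -3.93,1,5.9,-7.8,1]'

```

```text
shift [-3.926  1.042  5.897] turn units -7.814 yaw now -72.9 tilt [-0.  0. -1.] tcp [ 0.184  -0.5973  0.2226] j [-1.45  0.53  1.43 -0.    1.18 -0.18] t 2.3 F [ 0.1 -0.1 -0.7] w 0.0871
clock: 2.92
tcp_pos: [0.3808, -0.3562, 0.179]
tcp_rot: [0.689, -0.158, 0.159, -0.689]
ft_force: [1.2, 0.3, -0.8]
grip_width: 0.0868
```

```bash
python3 - <<'E'
from h import *
go(.4528,-.268,.16,-26)
E

```

```text
shift [0.435 0.316 1.847] turn units 0.009 yaw now -25.9 tilt [ 0.001 -0.001 -1.   ] tcp [ 0.3808 -0.3562  0.179 ] j [-0.97  0.45  1.74  0.    0.95 -0.51] t 2.92 F [ 1.2  0.3 -0.8] w 0.0868
```

```bash

python3 -m handwheel '[0.43,0.32,1.85,0,1, 0.43,0.32,1.85,0,1, 0.43,0.32,1.85,0,1, 0.43,0.32,1.85,0,1]'
python3 - <<'E'
from h import *
go(.4528,-.268,.16,-26)
w=cam('wrist'); save(w,'w1')
print([(d['uv'],d['score']) for d in r.mark_of(w,'block_bright')],[(d['extent'],d['score']) for d in r.boxes_of(w,'block_bright')])
print(proj(w,(.4528,-.268,.032)))
E
```

```text
clock: 3.42
tcp_pos: [0.4518, -0.2696, 0.1599]
tcp_rot: [0.689, -0.159, 0.159, -0.689]
ft_force: [0.1, 0.2, -0.5]
grip_width: 0.0869
shift [ 0.004 -0.001  0.031] turn units -0.005 yaw now -26.0 tilt [ 0.    -0.001 -1.   ] tcp [ 0.4518 -0.2696  0.1599] j [-0.75  0.48  1.74 -0.    0.91 -0.3 ] t 3.42 F [ 0.1  0.2 -0.5] w 0.0869
[([279.4, 197.5], 0.98)] [([280.8, 201.6, 40.0, 49.1], 0.69), ([406.8, 142.8, 60.3, 54.2], 0.67)]
[279.37703264 202.88751999]
```

View pics/w1.png

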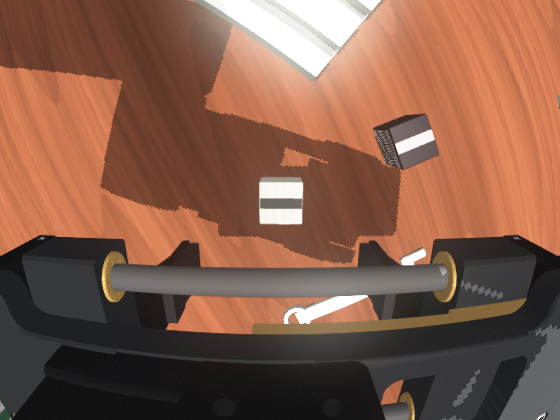

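```bash

python3 -m handwheel '[0.01,1,0.03,0,0.6, 0.01,2,0.03,0,0.4, 0.01,2.58,0.03,0,0.2, 0.01,2.58,0.03,0,0.2, 0.01,2.58,0.03,0,0.2]' 40
python3 -m handwheel '[0,0,0,0,-0.5, 0,0,0,0,-0.5, 0,0,0,0,-0.5, 0,0,0,0,-0.5]' 40
python3 -m handwheel '[0,-0.3,0,0,-0.5, 0,-1.5,0,0,-0.5, 0,-2,0,0,-0.5, 0,-2,0,0,-0.5]'
python3 - <<'E'
from h import *
go(.577,-.09,.14,26.5)
w=cam('wrist'); save(w,'w2')
E
```

```text
clock: 4.2
tcp_pos: [0.4525, -0.269, 0.005]
tcp_rot: [0.689, -0.16, 0.16, -0.689]
ft_force: [0.2, 0.2, -0.3]
grip_width: 0.0535
clock: 4.7
tcp_pos: [0.4535, -0.2685, 0.0057]
tcp_rot: [0.689, -0.159, 0.16, -0.688]
ft_force: [-0.0, -1.4, 6.5]
grip_width: 0.0396
clock: 5.2
tcp_pos: [0.4541, -0.2685, 0.1272]
tcp_rot: [0.69, -0.158, 0.161, -0.688]
ft_force: [0.2, 0.2, -4.5]
grip_width: 0.0393
shift [ 0.534 -0.216  3.572] turn units -8.76 yaw now -26.1 tilt [ 0.004 -0.004 -1.   ] tcp [ 0.4541 -0.2685  0.1272] j [-0.75  0.54  1.77  0.    0.83 -0.29] t 5.2 F [ 0.2  0.2 -4.5] w 0.0393
```

View pics/w2.png

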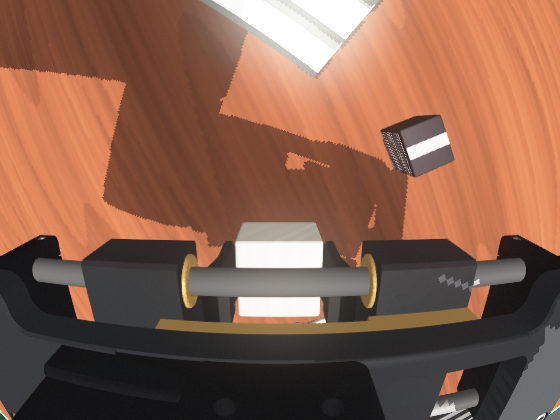

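```bash

python3 -m handwheel '[0.1,-0.3,1,-1.7,-0.5, 0.25,-0.4,2,-3.4,-0.5, 0.4,-0.4,2.8,-5.1,-0.5, 0.53,-0.4,3.57,-6.8,-0.5, 0.53,-0.4,3.57,-8.76,-0.5]'
python3 -m handwheel '[0,0,0,0,-0.5, 0,0,0,0,-0.5]'
python3 - <<'E'
from h import *
go(.577,-.09,.14,26.5)
w=cam('wrist'); save(w,'w3')
for t in ['stud','workpiece','plate']:
  print(t,[(np.round(d['uv'],1),round(d['score'],2)) for d in r.mark_of(w,t)],[(np.round(d['extent'],1),round(d['score'],2)) for d in r.boxes_of(w,t)])
E
```

```text
clock: 5.88
tcp_pos: [0.5754, -0.0855, 0.1458]
tcp_rot: [-0.688, -0.158, 0.161, 0.69]
ft_force: [-0.9, -0.7, -3.8]
grip_width: 0.0396
clock: 6.12
tcp_pos: [0.5743, -0.0893, 0.1472]
tcp_rot: [-0.689, -0.154, 0.156, 0.691]
ft_force: [0.5, 0.1, -3.3]
grip_width: 0.0396
shift [ 0.037  0.12  -0.03 ] turn units -0.205 yaw now 25.3 tilt [-0.004  0.001 -1.   ] tcp [ 0.5743 -0.0893  0.1472] j [-0.35  0.57  1.61 -0.    0.97 -0.79] t 6.12 F [ 0.5  0.1 -3.3] w 0.0396
stud [(array([279.4, 112.1]), 0.97)] [(array([280.7, 110.2,  22.6,  28.1]), 0.65)]
workpiece [(array([287.4,  42.1]), 0.69)] [(array([290.6,  39.4, 158.6,  78.7]), 0.62)]
plate [(array([278.5, 129.2]), 0.93)] [(array([278.5, 132.6, 187.2, 265.2]), 0.67)]
```

View pics/w3.png

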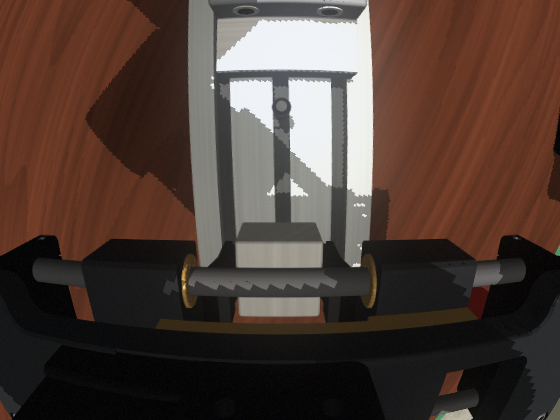

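```bash
python3 - <<'E'
from h import *
w=cam('wrist'); f=cv2.cvtColor(w['frame'],cv2.COLOR_RGB2BGR)
cv2.imwrite('pics/w3c.png',cv2.resize(f[0:220,190:380],None,fx=4,fy=4,interpolation=cv2.INTER_CUBIC)[:600*2:])
cv2.imwrite('pics/w3c.png',cv2.resize(f[60:150,200:360],None,fx=5,fy=5,interpolation=cv2.INTER_CUBIC))
print('tip',at(w,(281,105),.118),'base mark',at(w,(279.4,112.1),.03))
for uv in [(190,15),(370,20),(196,265),(375,243)]: print(at(w,uv,.03).round(4))
import pickle; pickle.dump(w,open('w3.pkl','wb'))
E
```

```text
tip [ 0.54058295 -0.01391361  0.118     ] base mark [ 0.53967922 -0.0137823   0.03      ]
[0.4281 0.0362 0.03  ]
[0.5747 0.1003 0.03  ]
[ 0.5273 -0.1754  0.03  ]
[ 0.6723 -0.082   0.03  ]
```

View pics/w3c.png

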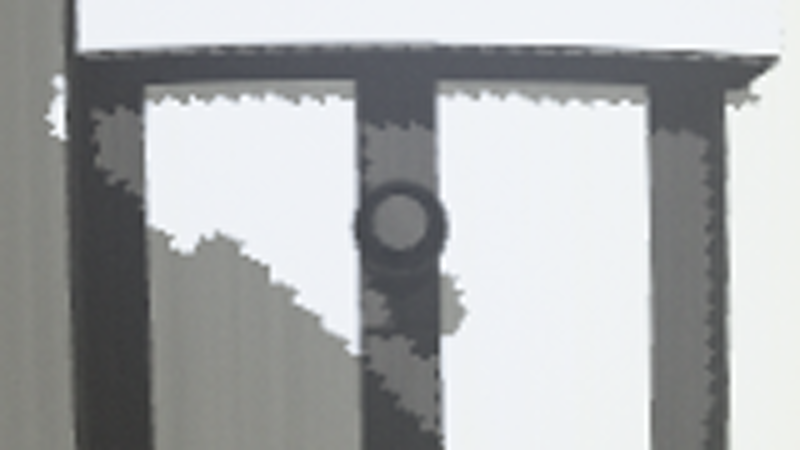

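```bash
python3 - <<'E'
from h import *
import pickle; w=pickle.load(open('w3.pkl','rb'))
t=at(w,(280.2,104.4),.118);b=at(w,(280,106.8),.03)
a=at(w,(279.5,80),.03);c=at(w,(280.6,148),.03);print('tip',t.round(4),'b',b.round(4),a.round(4),c.round(4),'ang',np.degrees(np.arctan2(*(a-c)[1::-1])))
# ledge edge near face z=.062: crop (80,50)..(770,57), ends
l=at(w,(200+80/5,60+52/5),.062);q=at(w,(200+775/5,60+57/5),.062);m=at(w,(200+430/5,60+44/5),.062)
print('ledge',l.round(4),q.round(4),m.round(4),'ang',np.degrees(np.arctan2(*(q-l)[1::-1])),np.linalg.norm(q-l))
ang=np.radians(116.5);yv=np.array([np.cos(ang),np.sin(ang)]);print('gap',(m[:2]-t[:2])@yv,(l[:2]-t[:2])@yv,(q[:2]-t[:2])@yv)
# workpiece near face bottom / plate edges
for n in [(218,300),(350,300)]: pass
go(*(t[:2]-.08*yv),.10,26.5)
# block underside pos? top face corners
f=cv2.cvtColor(w['frame'],cv2.COLOR_RGB2BGR)
cv2.imwrite('pics/w3d.png',cv2.resize(f[200:340,200:360],None,fx=4,fy=4,interpolation=cv2.INTER_CUBIC))
E
```

```text
tip [ 0.54   -0.0138  0.118 ] b [ 0.5382 -0.0094  0.03  ] [0.5277 0.0117 0.03  ] [ 0.5539 -0.0414  0.03  ] ang 116.25186349612217
ledge [ 0.4821 -0.0055  0.062 ] [0.5785 0.04   0.062 ] [0.5304 0.0173 0.062 ] ang 25.252984696762095 0.10659706460604691
gap 0.03208322208776055 0.0332551819137529 0.03093533082409389
shift [0.032 0.819 0.065] turn units -0.182 yaw now 25.4 tilt [ 0. -0. -1.] tcp [ 0.5756 -0.0897  0.1491] j [-0.35  0.56  1.61  0.    0.97 -0.79] t 6.53 F [-0.7  0.5 -3.8] w 0.04
```

View pics/w3d.png

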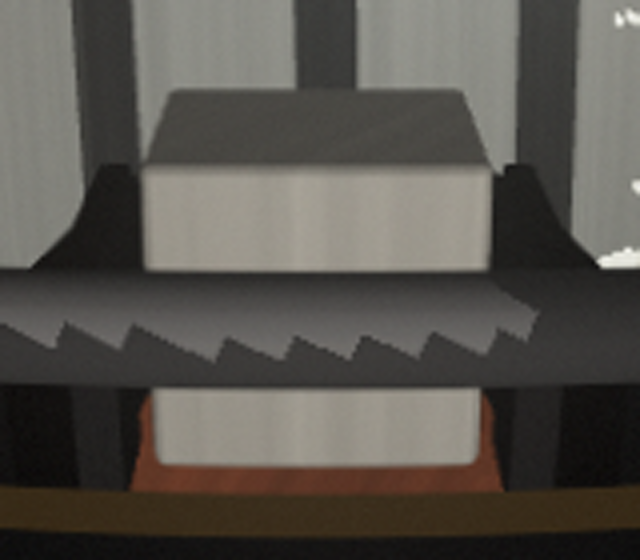

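```bash

python3 -m handwheel '[0.03,0.5,0.065,-0.15,-0.5, 0.03,1.2,0.065,-0.15,-0.5, 0.03,1.7,0.065,-0.15,-0.5, 0.03,1.8,0.065,-0.15,-0.5, 0.03,1.8,0.065,-0.15,-0.5]'
python3 - <<'E'
from h import *
ang=np.radians(116.3);yv=np.array([np.cos(ang),np.sin(ang)])
go(*(np.array([.540,-.0138])-.08*yv),.036,26.3)
E
```

```text
clock: 7.15
tcp_pos: [0.5761, -0.0853, 0.0413]
tcp_rot: [0.689, 0.161, -0.161, -0.688]
ft_force: [-1.0, 0.1, -2.1]
grip_width: 0.04
shift [-0.012  0.088  0.002] turn units 0.009 yaw now 26.4 tilt [ 0.001 -0.    -1.   ] tcp [ 0.5761 -0.0853  0.0413] j [-0.34  0.73  1.67  0.    0.74 -0.8 ] t 7.15 F [-1.   0.1 -2.1] w 0.04
```

```bash

python3 -m handwheel '[-0.01,0.04,0,0,-0.5, -0.01,0.07,0,0,-0.5, -0.01,0.085,0,0,-0.5, -0.01,0.095,0,0,-0.5, -0.01,0.095,0,0,-0.5]'

```

```text
clock: 7.78
tcp_pos: [0.5752, -0.0854, 0.0357]
tcp_rot: [0.689, 0.161, -0.161, -0.688]
ft_force: [-0.3, -0.6, 0.1]
grip_width: 0.0399
```

```bash

python3 -m handwheel '[0,0.005,0,0,0.1, 0,0.005,0,0,0.3, 0,0.005,0,0,0.4, 0,-0.5,0,0,0.5, 0,-1.3,0,0,0.5]'
python3 -m handwheel '[0,-0.6,0,0,0.6, 0,-0.6,0,0,0.7, 0,-0.6,0,0,0.7]'
python3 - <<'E'
from h import *
w=cam('wrist'); save(w,'w4'); go(.5168,.397,.16,77.8)
E
```

```text
clock: 8.4
tcp_pos: [0.5738, -0.085, 0.1125]
tcp_rot: [-0.688, -0.16, 0.162, 0.689]
ft_force: [1.3, -1.1, 0.6]
grip_width: 0.0647
clock: 8.78
tcp_pos: [0.5744, -0.0852, 0.1487]
tcp_rot: [-0.688, -0.161, 0.162, 0.689]
ft_force: [-0.5, 0.5, 1.1]
grip_width: 0.0733
shift [ 2.711 -0.189  7.623] turn units -8.573 yaw now 26.4 tilt [-0.002  0.001 -1.   ] tcp [ 0.5741 -0.085   0.1481] j [-0.34  0.56  1.62  0.    0.96 -0.8 ] t 8.82 F [-0.1 -0.5  0.8] w 0.0738
```

View pics/w4.png

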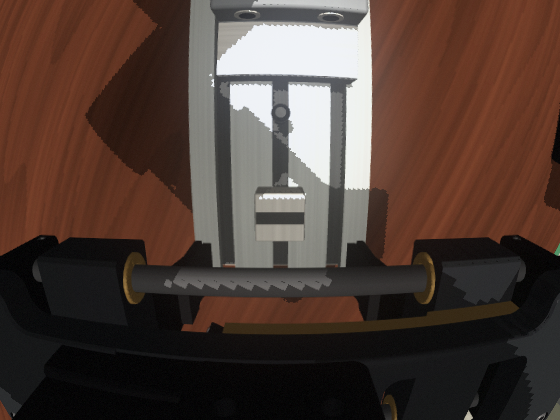

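```bash

python3 -m handwheel '[0.3,-0.6,1,1.7,0.6, 0.6,-0.6,2,3.4,0.6, 1,-0.6,3,5.1,0.6, 1.3,-0.6,3.8,6.8,0.6, 1.36,-0.6,4,8.5,0.6]'
python3 - <<'E'
from h import *
st=r.state(); go(.514,.398,.16,77.8); 
E
```

```text
clock: 9.45
tcp_pos: [0.5397, 0.1688, 0.1834]
tcp_rot: [0.692, -0.15, 0.147, -0.691]
ft_force: [0.3, 0.1, -0.1]
grip_width: 0.07
shift [-1.957  0.393  3.309] turn units 12.998 yaw now -24.2 tilt [-0.004  0.    -1.   ] tcp [0.5397 0.1688 0.1834] j [0.11 0.5  1.62 0.   1.03 0.53] t 9.45 F [ 0.3  0.1 -0.1] w 0.07
```

```bash

python3 -m handwheel '[-0.4,0.1,0.7,1.7,0.6, -0.9,0.3,1.5,3.4,0.6, -1.4,0.3,2.4,5.1,0.6, -1.9,0.3,3.2,6.8,0.6, -1.96,0.3,3.3,8.5,0.6]'
python3 -m handwheel '[0,0,0,1.7,0.6, 0,0,0,3.4,0.6, 0,0,0,4.5,0.6, 0,0,0,4.5,0.6]'
python3 - <<'E'
from h import *
go(.514,.398,.16,77.8) 
w=cam('wrist'); save(w,'w5'); import pickle; pickle.dump(w,open('w5.pkl','wb'))
print([(d['uv'],d['score']) for d in r.mark_of(w,'strap')],proj(w,(.5168,.397,0)))
E
```

```text
clock: 10.07
tcp_pos: [0.5127, 0.3983, 0.1649]
tcp_rot: [0.561, -0.432, 0.43, -0.56]
ft_force: [-0.3, -0.7, -1.0]
grip_width: 0.0692
clock: 10.58
tcp_pos: [0.514, 0.3942, 0.1653]
tcp_rot: [-0.446, 0.55, -0.549, 0.444]
ft_force: [-0.1, -0.1, -1.1]
grip_width: 0.0697
shift [-0.063  0.087 -0.012] turn units 0.039 yaw now -102.0 tilt [-0.003 -0.002 -1.   ] tcp [0.514  0.3942 0.1653] j [0.48 0.62 1.42 0.   1.1  2.26] t 10.57 F [-0.1 -0.1 -1.1] w 0.0697
[([270.4, 194.5], 0.64)] [274.89493903 194.05726628]
```

View pics/w5.png

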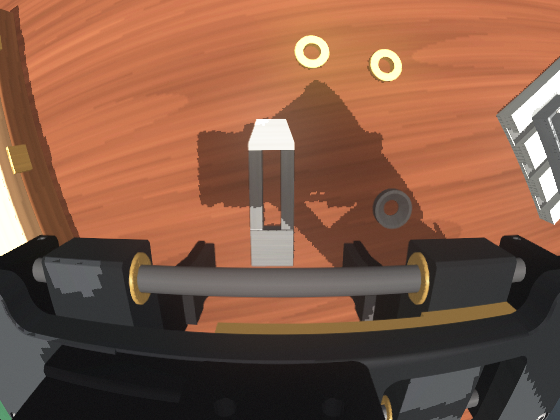

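```bash
python3 - <<'E'
from h import *
import pickle; w=pickle.load(open('w5.pkl','rb'))
f=cv2.cvtColor(w['frame'],cv2.COLOR_RGB2BGR)
cv2.imwrite('pics/w5c.png',cv2.resize(f[110:275,230:320],None,fx=4,fy=4,interpolation=cv2.INTER_CUBIC)[:660])
E
```

```text
(no output)
```

View pics/w5c.png

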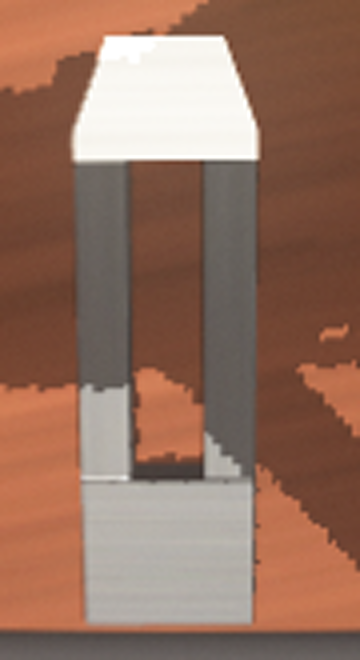

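```bash
python3 - <<'E'
from h import *
import pickle; w=pickle.load(open('w5.pkl','rb'))
n=at(w,(271.1,119.3),.016);t=at(w,(272.5,266.2),.016)
print(n,t,np.linalg.norm(n-t),np.degrees(np.arctan2(*(n-t)[1::-1])))
u=(n-t)/np.linalg.norm(n-t); c=(n+t)/2
print('c',c)
for uv in [(252,230),(293,230),(249,150),(294,150),(272,230)]:
    q=at(w,uv,.016)-c; print(q@u, q@np.array([-u[1],u[0],0]))
g=c-.005*u; go(g[0],g[1],.06,np.degrees(np.arctan2(u[1],u[0]))-90); go(g[0],g[1],.003,np.degrees(np.arctan2(u[1],u[0]))-90)
E
```

```text
[0.59154502 0.38445781 0.016     ] [0.44553754 0.41486322 0.016     ] 0.14913977634135397 -11.763468846422608
c [0.51854128 0.39966052 0.016     ]
-0.034642296782412874 0.020234322692583014
-0.03484080306296774 -0.021058488664699344
0.04539626474081064 0.02135053485687166
0.04506440914195661 -0.02164758577298396
-0.03471500759942165 6.896829966886783e-05
shift [-0.105  1.765 -0.03 ] turn units -0.03 yaw now -101.9 tilt [-0.002 -0.001 -1.   ] tcp [0.5144 0.3943 0.1659] j [0.48 0.62 1.42 0.   1.1  2.26] t 10.68 F [-0.4  0.7  0.1] w 0.0699
shift [-0.106  2.715 -0.029] turn units -0.03 yaw now -101.9 tilt [-0.002 -0.001 -1.   ] tcp [0.5144 0.3943 0.1659] j [0.48 0.62 1.42 0.   1.1  2.26] t 10.68 F [-0.4  0.7  0.1] w 0.0699
```

```bash

python3 -m handwheel '[-0.1,1,-0.03,0,0.6, -0.1,2,-0.03,0,0.5, -0.1,2.55,-0.03,0,0.4, -0.1,2.7,-0.03,0,0.4, -0.1,2.7,-0.03,0,0.4]' 50
python3 -m handwheel '[0,0.0,0,0,-0.4, 0,0,0,0,-0.4, 0,0,0,0,-0.4, 0,0,0,0,-0.4, 0,0,0,0,-0.4]' 50
python3 -m handwheel '[0,-0.1,0,0,-0.4, 0,-0.3,0,0,-0.4, 0,-0.5,0,0,-0.4, 0,-0.5,0,0,-0.4]'
python3 - <<'E'
from h import *
go(.514,.398,.2,78.2) 
w=cam('wrist'); save(w,'w6')
E
```

```text
clock: 11.3
tcp_pos: [0.5147, 0.401, 0.0052]
tcp_rot: [0.445, -0.55, 0.55, -0.445]
ft_force: [0.5, 1.2, 0.5]
grip_width: 0.0612
clock: 11.92
tcp_pos: [0.5152, 0.4011, 0.0068]
tcp_rot: [0.444, -0.549, 0.55, -0.446]
ft_force: [-0.7, -2.2, 5.9]
grip_width: 0.0439
clock: 12.42
tcp_pos: [0.5154, 0.4015, 0.0366]
tcp_rot: [0.444, -0.55, 0.55, -0.446]
ft_force: [-0.3, 0.0, -6.5]
grip_width: 0.0434
shift [ 0.056 -2.723 -0.004] turn units -0.041 yaw now -102.0 tilt [ 0.003  0.001 -1.   ] tcp [0.5154 0.4015 0.0366] j [0.49 0.8  1.49 0.   0.86 2.27] t 12.43 F [-0.3  0.  -6.5] w 0.0434
```

View pics/w6.png

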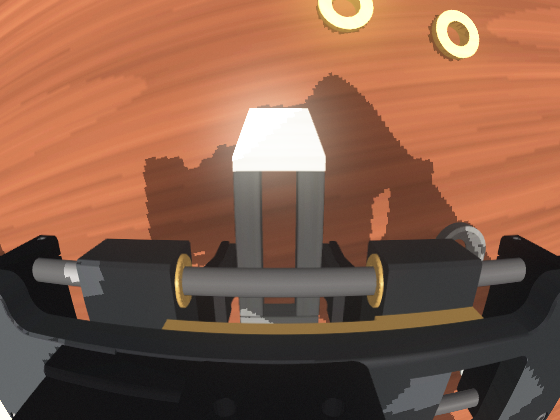

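```bash

python3 -m handwheel '[0,-1,0,0,-0.4, 0,-2,0,0,-0.4, 0,-2.5,0,-1.7,-0.4, 0,-2.5,0,-3.4,-0.4, 0,-2.5,0,-5.1,-0.4]' 60
python3 - <<'E'
from h import *
go(.554,-.04,.18,26.3)
E

```

```text
clock: 13.1
tcp_pos: [0.5137, 0.4005, 0.1854]
tcp_rot: [0.575, -0.411, 0.411, -0.575]
ft_force: [-0.3, 0.5, -7.2]
grip_width: 0.0436
shift [ 7.164  0.091 -1.741] turn units 13.765 yaw now -71.1 tilt [-0.001 -0.    -1.   ] tcp [0.5137 0.4005 0.1854] j [0.49 0.6  1.4  0.   1.14 1.73] t 13.1 F [-0.3  0.5 -7.2] w 0.0436
```

```bash

python3 -m handwheel '[0.8,0,-0.2,-1.7,-0.4, 1.7,0,-0.4,-3.4,-0.4, 2.6,0,-0.6,-5.1,-0.4, 3.4,0,-0.8,-6.8,-0.4, 3.6,0,-0.87,-8.5,-0.4]' 
python3 - <<'E'
from h import *
go(.554,-.04,.18,26.3)
E

```

```text
clock: 13.72
tcp_pos: [0.5332, 0.1762, 0.1848]
tcp_rot: [0.696, -0.125, 0.124, -0.696]
ft_force: [-0.5, 0.6, -7.5]
grip_width: 0.043
shift [ 1.576  0.084 -3.259] turn units -7.77 yaw now -20.3 tilt [-0.002 -0.001 -1.   ] tcp [0.5332 0.1762 0.1848] j [ 0.12  0.49  1.63 -0.    1.02  0.48] t 13.72 F [-0.5  0.6 -7.5] w 0.043
```

```bash

python3 -m handwheel '[0.4,0,-0.8,-1.7,-0.4, 0.8,0,-1.6,-3.4,-0.4, 1.2,0,-2.4,-5.1,-0.4, 1.57,0,-3.2,-6.8,-0.4, 1.57,0,-3.26,-7.77,-0.4]' 
python3 -m handwheel '[0,0,0,0,-0.4, 0,0,0,0,-0.4]' 
python3 - <<'E'
from h import *
go(.554,-.04,.18,26.3)
w=cam('wrist'); save(w,'w7'); import pickle; pickle.dump(w,open('w7.pkl','wb'))
f=cv2.cvtColor(w['frame'],cv2.COLOR_RGB2BGR)
cv2.imwrite('pics/w7c.png',cv2.resize(f[40:240,180:380],None,fx=4,fy=4,interpolation=cv2.INTER_CUBIC)[:600])
E

```

```text
clock: 14.35
tcp_pos: [0.5543, -0.041, 0.1852]
tcp_rot: [0.689, 0.16, -0.159, -0.688]
ft_force: [0.7, 0.1, -6.7]
grip_width: 0.0434
clock: 14.6
tcp_pos: [0.553, -0.0359, 0.185]
tcp_rot: [-0.689, -0.16, 0.16, 0.689]
ft_force: [-0.6, 0.2, -6.9]
grip_width: 0.0432
shift [-0.015  0.083 -0.069] turn units -0.029 yaw now 26.1 tilt [-0.001  0.001 -1.   ] tcp [ 0.553  -0.0359  0.185 ] j [-0.27  0.48  1.65  0.    1.01 -0.72] t 14.6 F [-0.6  0.2 -6.9] w 0.0432
```

View pics/w7.png

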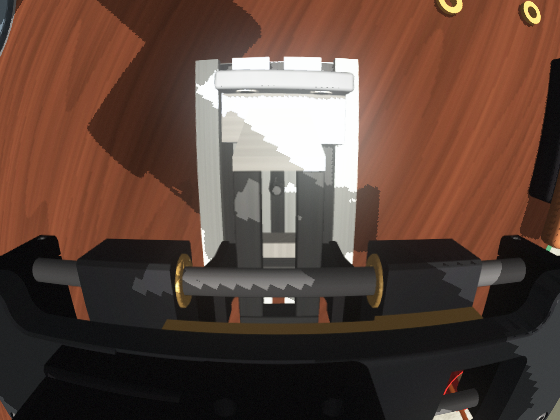

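View pics/w7c.png

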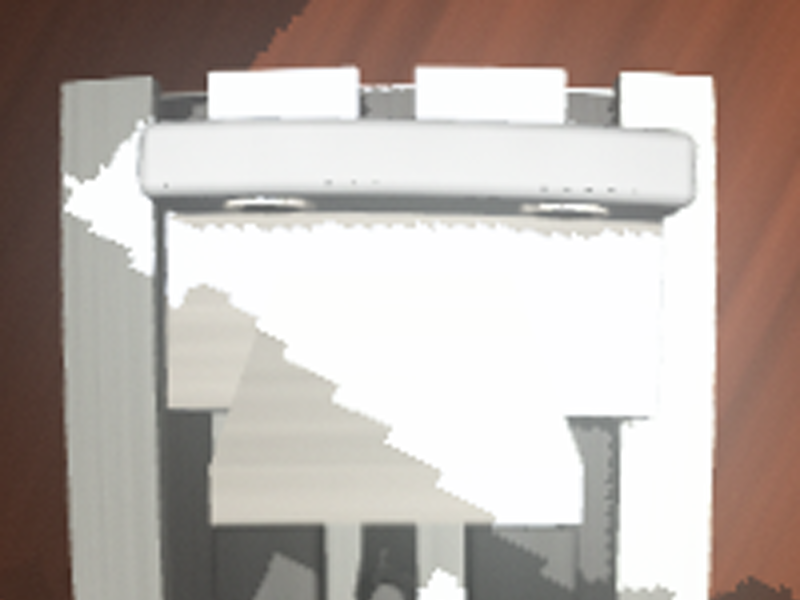

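```bash
python3 - <<'E'
from h import *
import pickle; w=pickle.load(open('w7.pkl','rb'))
st=r.state(); M=R.from_quat(st['tcp_rot']).as_matrix()
f=lambda uv,z:(M.T@(at(w,uv,z)-st['tcp_pos'])*1000).round(1)
print('stud',f((276.8,189.5),.118),at(w,(276.8,189.5),.118))
print('slot L,R at top z',f((262,200),.1945),f((296.5,200),.1945),'sides',f((232.5,200),.1945),f((325.5,200),.1945))
print('plate line: slot right/left at base')
E
```

```text
stud [-2.1 67.1 26.1] [ 0.5397113  -0.01313684  0.118     ]
slot L,R at top z [-8.7 -9.4 35.2] [ 7.9 -9.4 35.2] sides [-23.1  -9.4  35.3] [22.  -9.4 35.2]
plate line: slot right/left at base
```

```bash
python3 - <<'E'
from h import *
import pickle; w=pickle.load(open('w7.pkl','rb'))
c=lambda a,b:(180+a/4,40+b/4)
def an(a,b,z):
    d=at(w,b,z)-at(w,a,z); print(np.degrees(np.arctan2(d[1],d[0])).round(2), np.linalg.norm(d).round(4))
an(c(168,408),c(650,416),.062)
an(c(150,124),c(690,130),.094)
an(c(165,213),c(665,221),.062)
print('plate sides'); an(c(713,560),c(714,80),.03); an(c(68,560),c(62,85),.03); an(c(617,560),c(619,440),.03)
g=np.array([.5397,-.0133]);a=np.radians(26.1)
st=r.state();M=R.from_quat(st['tcp_rot']).as_matrix()
L=[at(w,c(168,408),.062),at(w,c(650,416),.062)]
for q in L: print('ledge in tool',M.T@(q-st['tcp_pos']))
E
```

```text
25.19 0.1062
25.71 0.1051
25.33 0.1093
plate sides
116.83 0.121
115.86 0.1199
116.64 0.0299
ledge in tool [-0.050591    0.12312498  0.05871557]
ledge in tool [0.05561722 0.12307818 0.05689698]
```

```bash

python3 -m handwheel '[-0.032,0.2,-0.05,0.1,-0.4, -0.032,0.5,-0.05,0.1,-0.4, -0.032,0.85,-0.05,0.1,-0.4, -0.032,0.85,-0.05,0.1,-0.4, -0.032,0.85,-0.05,0.1,-0.4]' 
python3 - <<'E'
from h import *
w=cam('wrist'); save(w,'w8'); import pickle; pickle.dump(w,open('w8.pkl','wb'))
go(.554,-.04,.068,25.4)
f=cv2.cvtColor(w['frame'],cv2.COLOR_RGB2BGR)
cv2.imwrite('pics/w8c.png',cv2.resize(f[70:270,180:380],None,fx=4,fy=4,interpolation=cv2.INTER_CUBIC)[:600+200])
E

```

```text
clock: 15.28
tcp_pos: [0.5536, -0.0401, 0.1344]
tcp_rot: [0.69, 0.157, -0.156, -0.689]
ft_force: [-0.0, -0.7, -7.2]
grip_width: 0.043
shift [0.002 1.114 0.004] turn units 0.031 yaw now 25.6 tilt [ 0.002 -0.    -1.   ] tcp [ 0.5539 -0.0402  0.1348] j [-0.27  0.55  1.69 -0.    0.89 -0.72] t 15.32 F [ 0.2 -0.6 -7.5] w 0.0432
```

View pics/w8.png

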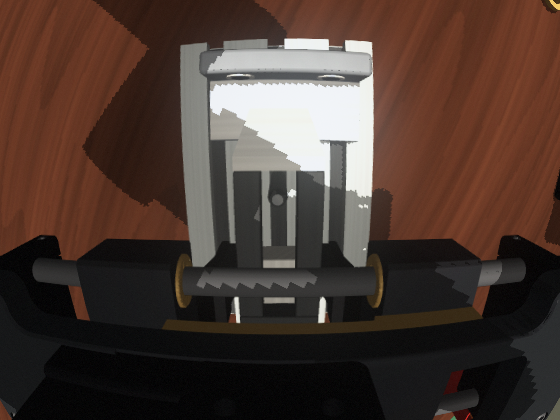

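View pics/w8c.png

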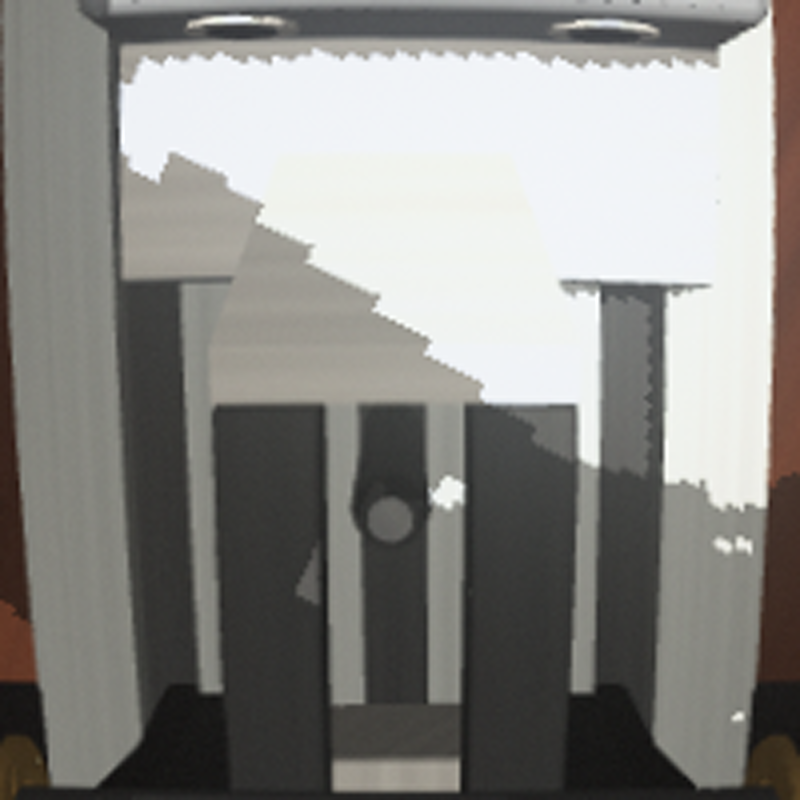

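```bash

python3 -m handwheel '[-0.01,0.25,0,0.02,-0.4, -0.01,0.5,0,0.02,-0.4, -0.01,0.75,0,0.02,-0.4, -0.01,0.95,0,0.02,-0.4, -0.01,0.95,0,0.02,-0.4]' 
python3 - <<'E'
from h import *
w=cam('wrist'); save(w,'w9')
go(.554,-.04,.069,25.5)
E

```

```text
clock: 15.95
tcp_pos: [0.5516, -0.0402, 0.0758]
tcp_rot: [-0.689, -0.155, 0.157, 0.69]
ft_force: [-0.3, 0.2, -6.7]
grip_width: 0.0432
shift [ 0.028  0.125 -0.007] turn units -0.008 yaw now 25.5 tilt [-0.001  0.    -1.   ] tcp [ 0.5523 -0.0404  0.0765] j [-0.27  0.65  1.73  0.    0.77 -0.72] t 16.0 F [-0.1 -0.1 -6.9] w 0.0432
```

View pics/w9.png

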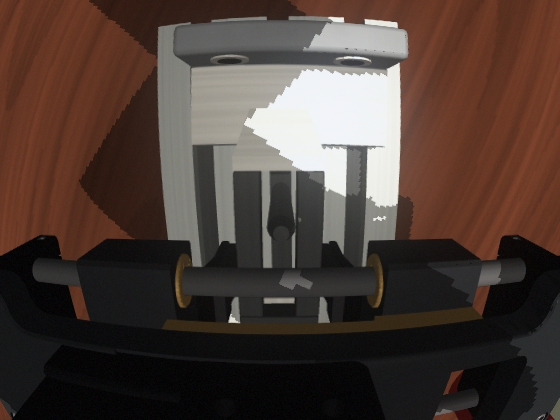

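```bash

python3 -m handwheel '[0,0.04,0,0,-0.4, 0,0.07,0,0,-0.4, 0,0.09,0,0,-0.4, 0,0.11,0,0,-0.4, 0,0.11,0,0,-0.4]' 
python3 -m handwheel '[0,0.01,0,0,-0.4, 0,0.015,0,0,-0.4, 0,0.02,0,0,-0.4]' 

```

```text
clock: 16.62
tcp_pos: [0.5526, -0.0405, 0.0706]
tcp_rot: [-0.69, -0.156, 0.156, 0.69]
ft_force: [-0.8, 0.5, -6.2]
grip_width: 0.0433
clock: 17.0
tcp_pos: [0.5527, -0.0405, 0.0694]
tcp_rot: [-0.69, -0.156, 0.156, 0.69]
ft_force: [-0.2, 0.1, -6.7]
grip_width: 0.0433
```

```bash

python3 -m handwheel '[0,0.01,0,0,-0.4, 0,0.02,0,0,-0.4, 0,0.02,0,0,-0.4]' 
python3 -m handwheel '[0,0.01,0,0,-0.4, 0,0.02,0,0,-0.4, 0,0.02,0,0,-0.4]' 

```

```text
clock: 17.38
tcp_pos: [0.5527, -0.0405, 0.0688]
tcp_rot: [0.69, 0.156, -0.156, -0.69]
ft_force: [-2.6, -0.0, 0.4]
grip_width: 0.0431
clock: 17.75
tcp_pos: [0.5527, -0.0405, 0.0688]
tcp_rot: [0.69, 0.156, -0.156, -0.69]
ft_force: [-4.1, 0.4, 9.8]
grip_width: 0.0428
```

```bash

python3 -m handwheel '[0,-0.015,0,0,-0.2, 0,-0.02,0,0,0.1, 0,-0.02,0,0,0.3, 0,-0.02,0,0,0.4, 0,-0.02,0,0,0.4]' 
python3 -m handwheel '[0,-0.4,0,0,0.4, 0,-1,0,0,0.5, 0,-1.8,0,0,0.5, 0,-1.8,0,0,0.5]' 
python3 - <<'E'
from h import *
w=cam('wrist'); save(w,'w10'); import pickle; pickle.dump(w,open('w10.pkl','wb'))
go(.477,.276,.16)
s=cam('scene'); f=cv2.cvtColor(s['frame'],cv2.COLOR_RGB2BGR)
cv2.imwrite('pics/s10c.png',cv2.resize(f[170:290,200:330],None,fx=5,fy=5,interpolation=cv2.INTER_CUBIC))
E

```

```text
clock: 18.38
tcp_pos: [0.5529, -0.0405, 0.0681]
tcp_rot: [0.69, 0.156, -0.156, -0.69]
ft_force: [0.9, 0.3, -0.4]
grip_width: 0.0599
clock: 18.88
tcp_pos: [0.5556, -0.0412, 0.18]
tcp_rot: [0.691, 0.159, -0.153, -0.688]
ft_force: [-0.5, -0.4, -0.2]
grip_width: 0.0652
shift [1.112 0.288 5.318] turn units 0.0 yaw now 25.5 tilt [ 0.004 -0.001 -1.   ] tcp [ 0.5538 -0.0407  0.178 ] j [-0.27  0.49  1.66  0.    0.99 -0.72] t 18.93 F [-0.6  0.4  0.3] w 0.0651
```

View pics/w10.png

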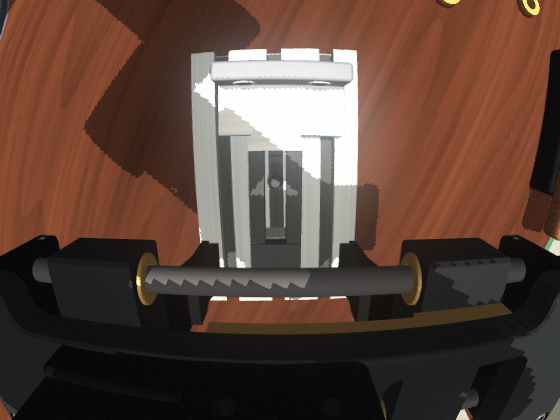

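View pics/s10c.png

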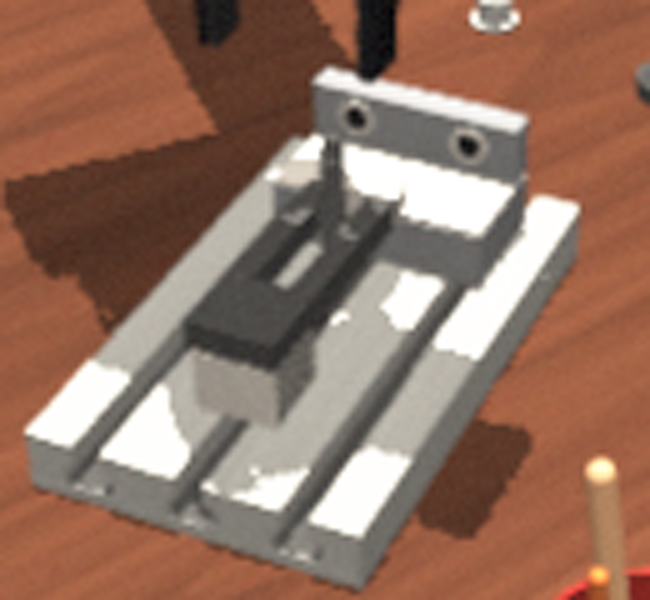

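```bash

python3 -m handwheel '[0.22,0,1,0,0.5, 0.44,0,2.1,0,0.5, 0.7,0.1,3.2,0,0.5, 0.9,0.3,4.3,0,0.5, 1.11,0.3,5.3,0,0.5]' 
python3 -m handwheel '[0,0,0,0,0.5, 0,0,0,0,0.5]'
python3 - <<'E'
from h import *
w=cam('wrist'); save(w,'w11'); import pickle; pickle.dump(w,open('w11.pkl','wb'))
go(.477,.276,.16)
print([(d['uv'],d['score']) for d in r.mark_of(w,'seat')],proj(w,(.477,.276,.0)))
f=cv2.cvtColor(w['frame'],cv2.COLOR_RGB2BGR)
cv2.imwrite('pics/w11c.png',cv2.resize(f[150:290,200:360],None,fx=5,fy=5,interpolation=cv2.INTER_CUBIC)[:600])
E

```

```text
clock: 19.6
tcp_pos: [0.4773, 0.2623, 0.1563]
tcp_rot: [0.69, 0.154, -0.157, -0.69]
ft_force: [1.4, 0.7, -0.9]
grip_width: 0.065
clock: 19.85
tcp_pos: [0.4787, 0.2607, 0.1574]
tcp_rot: [0.69, 0.155, -0.157, -0.689]
ft_force: [0.8, 0.7, -0.4]
grip_width: 0.0651
shift [ 0.08  -0.038  0.256] turn units 0.0 yaw now 25.4 tilt [-0.002 -0.001 -1.   ] tcp [0.4793 0.2601 0.1577] j [ 0.29  0.51  1.7  -0.    0.94 -0.15] t 19.9 F [ 0.1 -0.1 -0.5] w 0.065
[([288.4, 182.9], 0.6)] [284.73045501 184.39605738]
```

View pics/w11.png

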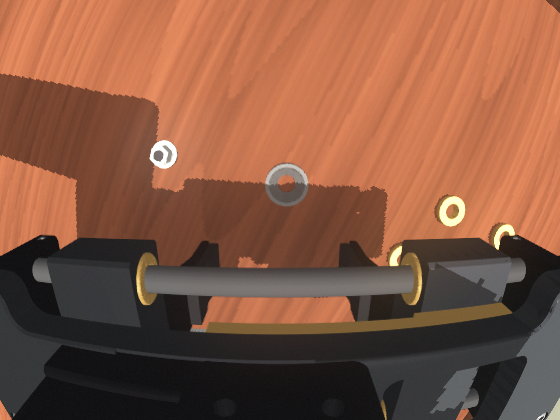

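View pics/w11c.png

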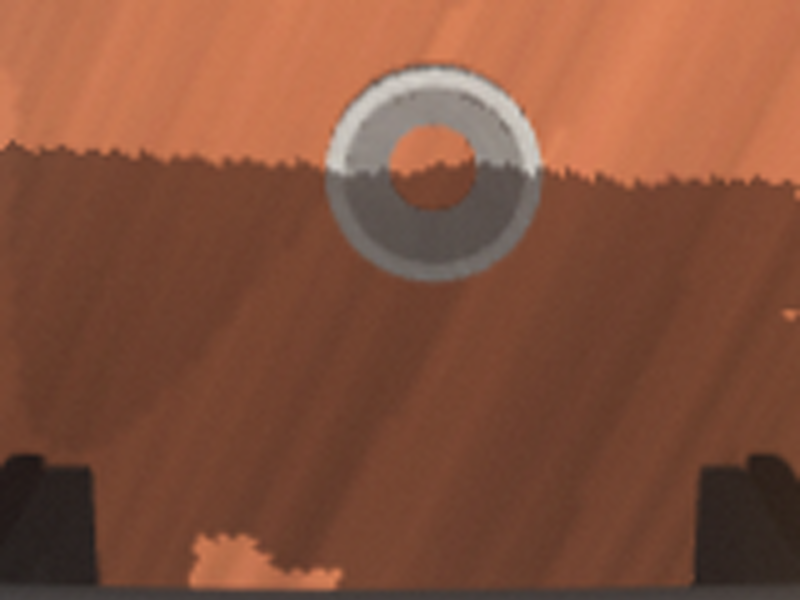

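```bash
python3 - <<'E'
from h import *
import pickle; w=pickle.load(open('w11.pkl','rb'))
q=at(w,(286.8,184.5),.01); print(q); go(q[0],q[1],.003)
E
```

```text
[0.47797395 0.27823822 0.01      ]
shift [0.111 2.584 0.291] turn units 0.0 yaw now 25.4 tilt [-0.001 -0.001 -1.   ] tcp [0.4797 0.2597 0.1581] j [ 0.29  0.51  1.7  -0.    0.94 -0.15] t 19.95 F [-0.3 -0.7 -0.3] w 0.0653
```

```bash

python3 -m handwheel '[0.11,0.8,0.29,0,0.5, 0.11,1.6,0.29,0,0.5, 0.11,2.3,0.29,0,0.4, 0.11,2.57,0.29,0,0.4, 0.11,2.57,0.29,0,0.4]' 25
python3 - <<'E'
from h import *
go(.4780,.2782,.003)
E
python3 -m handwheel '[0,0,0,0,-0.5, 0,0,0,0,-0.5, 0,0,0,0,-0.5, 0,0,0,0,-0.5]' 25
python3 -m handwheel '[0,-0.2,0,0,-0.5, 0,-1,0,0,-0.5, 0,-2,0,0,-0.5, 0,-2.8,0,0,-0.5, 0,-2.8,0,0,-0.5]'
python3 - <<'E'
from h import *
w=cam('wrist'); save(w,'w12')
go(.5397,-.0134,.165,25.5)
E
```

```text
clock: 20.58
tcp_pos: [0.4782, 0.2785, 0.0039]
tcp_rot: [0.69, 0.154, -0.156, -0.69]
ft_force: [-0.1, 1.2, 0.3]
grip_width: 0.0611
shift [-0.005  0.016 -0.003] turn units 0.0 yaw now 25.3 tilt [-0.002 -0.001 -1.   ] tcp [0.4782 0.2785 0.0039] j [ 0.33  0.77  1.76 -0.    0.62 -0.12] t 20.57 F [-0.1  1.2  0.3] w 0.0611
clock: 21.08
tcp_pos: [0.4786, 0.2799, 0.0058]
tcp_rot: [-0.69, -0.157, 0.155, 0.69]
ft_force: [-0.5, -0.3, 6.0]
grip_width: 0.0391
clock: 21.7
tcp_pos: [0.4807, 0.2808, 0.1773]
tcp_rot: [-0.689, -0.16, 0.152, 0.69]
ft_force: [0.5, -0.6, -0.6]
grip_width: 0.0392
shift [-1.19   0.161 -4.852] turn units -0.006 yaw now 25.5 tilt [ 0.005  0.002 -1.   ] tcp [0.4789 0.2801 0.1749] j [ 0.33  0.49  1.66  0.    0.98 -0.12] t 21.75 F [-0.4 -0.3 -0.7] w 0.0396
```

View pics/w12.png

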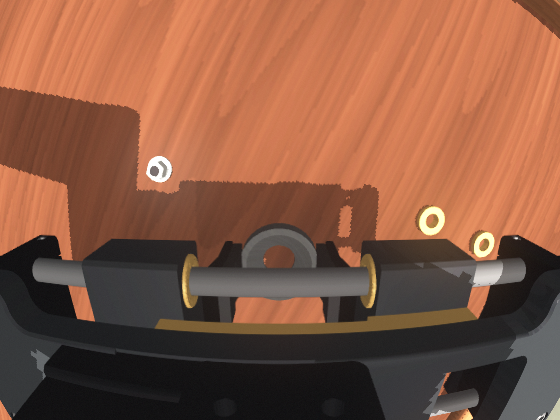

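```bash
python3 - <<'E'
from h import *
w=cam('wrist'); st=r.state(); M=R.from_quat(st['tcp_rot']).as_matrix()
f=cv2.cvtColor(w['frame'],cv2.COLOR_RGB2BGR)
cv2.imwrite('pics/w12c.png',cv2.resize(f[210:310,220:340],None,fx=6,fy=6,interpolation=cv2.INTER_CUBIC))
for uv in [(280,261),(243,262),(317,262),(280,224),(280,298)]:
  print((M.T@(at(w,uv,st['tcp_pos'][2]+.004)-st['tcp_pos'])*1000).round(1))
E
```

```text
[ 1.6 -4.   0.3]
[-18.2  -4.   -0.3]
[21.5 -4.  -0.5]
[ 1.6 -4.  21. ]
[  1.6  -4.  -22.4]
```

View pics/w12c.png

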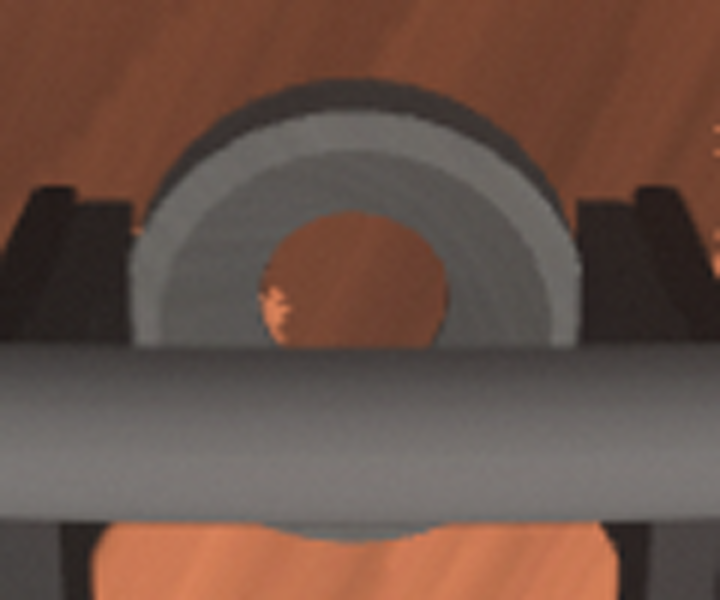

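```bash

python3 -m handwheel '[-0.24,0,-0.95,0,-0.5, -0.48,0,-1.9,0,-0.5, -0.72,0.1,-2.9,0,-0.5, -0.96,0.2,-3.9,0,-0.5, -1.19,0.25,-4.8,0,-0.5]'
python3 -m handwheel '[0,0,-0.03,0,-0.5, 0,0,-0.03,0,-0.5, 0,0,-0.03,0,-0.5]'
python3 - <<'E'
from h import *
w=cam('wrist'); save(w,'w13'); import pickle; pickle.dump(w,open('w13.pkl','wb'))
go(.5397,-.0134,.14,25.5)
f=cv2.cvtColor(w['frame'],cv2.COLOR_RGB2BGR)
cv2.imwrite('pics/w13c.png',cv2.resize(f[210:310,220:340],None,fx=6,fy=6,interpolation=cv2.INTER_CUBIC))
E
```

```text
clock: 22.42
tcp_pos: [0.5359, -0.0129, 0.1551]
tcp_rot: [-0.689, -0.154, 0.157, 0.691]
ft_force: [1.1, 0.4, -0.4]
grip_width: 0.0393
clock: 22.8
tcp_pos: [0.537, -0.0111, 0.1568]
tcp_rot: [-0.689, -0.156, 0.157, 0.69]
ft_force: [0.4, -0.4, -1.2]
grip_width: 0.0395
shift [ 0.02   0.285 -0.053] turn units 0.013 yaw now 25.6 tilt [-0.002  0.001 -1.   ] tcp [ 0.5373 -0.011   0.1571] j [-0.23  0.5   1.72  0.    0.93 -0.68] t 22.85 F [ 0.8 -0.6 -0.8] w 0.0396
```

View pics/w13.png

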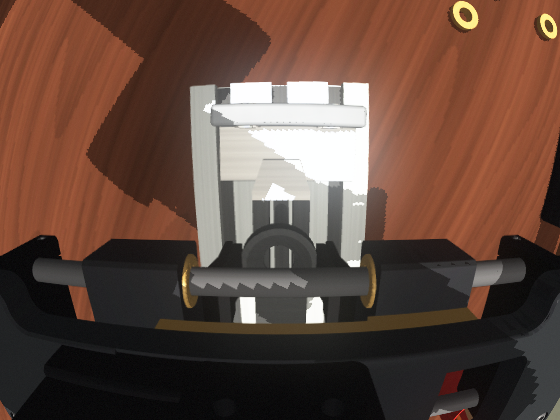

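View pics/w13c.png

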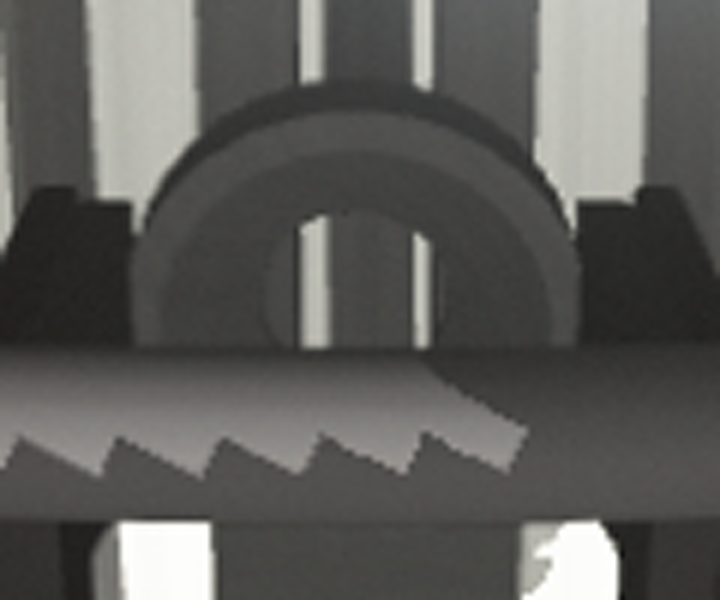

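```bash
python3 - <<'E'
from h import *
import pickle; w=pickle.load(open('w13.pkl','rb'))
# tool-fixed camera: use nominal cam in tool from earlier rest picture
st=r.state(); M=R.from_quat(st['tcp_rot']).as_matrix(); P=st['tcp_pos']
T=np.array(w['world_to_cam']); o=-T[:3,:3].T@T[:3,3]; print('cam in tool now',M.T@(o-P))
for n,z,rad in [('rim',.0045,.021),('hole',-.0015,.0085)]:
  for dx,dz in [(0,0),(-rad,0),(rad,0),(0,rad),(0,-rad)]:
    u=proj(w,P+M@np.array([dx,-z,dz])); print(n,dx,dz,u.round(1),((u-[220,210])*6).round(0))
def tl(uv,z): return (M.T@(at(w,uv,z)-P)*1000).round(2)
g=lambda a,b:(220+a/6,210+b/6)
print('strap slot center',tl(g(367,300),.078),'plate slot',tl(g(371,300),.03))
print('seat L,R rim',tl(g(132,290),P[2]+.0045),tl(g(580,290),P[2]+.0045))
E
```

```text
cam in tool now [-0.00053309 -0.162066    0.06883418]
rim 0 0 [280.2 263.8] [361. 323.]
rim -0.021 0 [240.5 263.6] [123. 322.]
rim 0.021 0 [319.8 263.5] [599. 321.]
rim 0 0.021 [280.2 225.7] [361.  94.]
rim 0 -0.021 [280.2 298.3] [361. 530.]
hole 0 0 [280.1 259.4] [361. 296.]
hole -0.0085 0 [264.5 259.4] [267. 296.]
hole 0.0085 0 [295.8 259.3] [455. 296.]
hole 0 0.0085 [280.1 244.8] [361. 209.]
hole 0 -0.0085 [280.1 273.5] [361. 381.]
strap slot center [  1.08  79.04 -33.18] plate slot [  2.04 127.02 -53.48]
seat L,R rim [-20.07  -4.47   3.02] [19.19 -4.52  2.99]
```

```bash

python3 -m handwheel '[0.03,0.15,-0.045,0,-0.5, 0.03,0.35,-0.045,0,-0.5, 0.03,0.35,-0.045,0,-0.5, 0.03,0.35,-0.045,0,-0.5, 0.03,0.35,-0.045,0,-0.5]'
python3 - <<'E'
from h import *
w=cam('wrist'); go(.5397,-.0134,.14,25.5); save(w,'w14')
s=cam('scene'); f=cv2.cvtColor(s['frame'],cv2.COLOR_RGB2BGR)
cv2.imwrite('pics/s14c.png',cv2.resize(f[150:270,220:320],None,fx=6,fy=6,interpolation=cv2.INTER_CUBIC)[:720])
t=cam('top'); f=cv2.cvtColor(t['frame'],cv2.COLOR_RGB2BGR)
cv2.imwrite('pics/t14c.png',cv2.resize(f[150:280,210:360],None,fx=5,fy=5,interpolation=cv2.INTER_CUBIC))
E
```

```text
clock: 23.48
tcp_pos: [0.5411, -0.0144, 0.1367]
tcp_rot: [0.69, 0.156, -0.156, -0.69]
ft_force: [1.4, -0.0, 0.6]
grip_width: 0.0393
shift [-0.014 -0.053  0.026] turn units -0.008 yaw now 25.5 tilt [ 0.001 -0.    -1.   ] tcp [ 0.5412 -0.0145  0.1368] j [-0.23  0.54  1.73  0.    0.88 -0.68] t 23.52 F [-0.7  0.3 -1.1] w 0.0393
```

View pics/s14c.png

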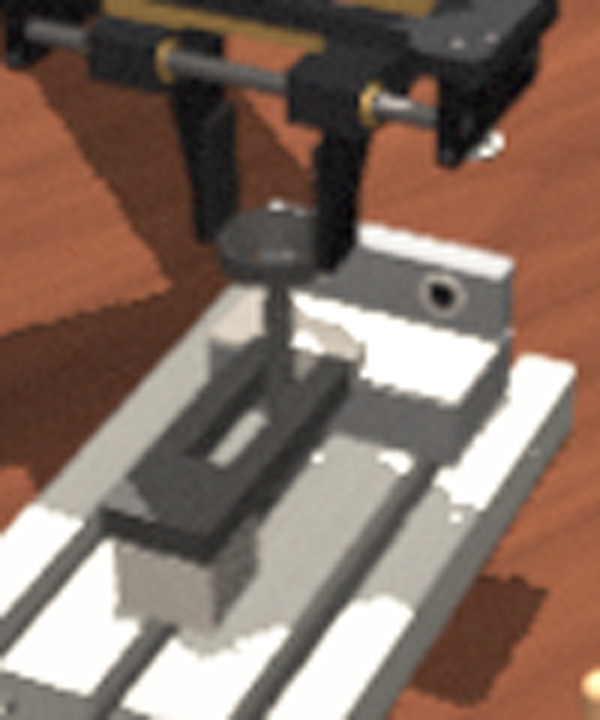

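View pics/t14c.png

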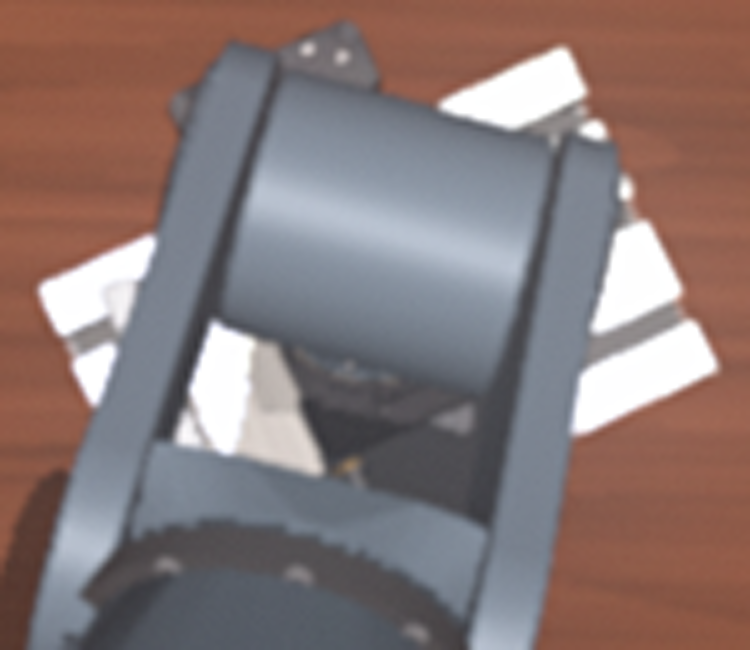

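```bash
python3 - <<'E'
from h import *
s=cam('scene'); print('tip from scene',at(s,(266.2,198),.118),'base',at(s,(267,230.6),.03), 'proj tip',proj(s,(.5397,-.0134,.118)),'proj base',proj(s,(.5397,-.0134,.03)))
c=lambda u:((np.array(u)-[220,150])*6).round(0)
for cen in [(.5397,-.0134),(.5412,-.0145)]:
  a=np.linspace(0,2*np.pi,60)
  for rr in (.020,.021):
    U=np.array([c(proj(s,(cen[0]+rr*np.cos(t),cen[1]+rr*np.sin(t),z))) for t in a for z in (.1313,.1413)])
    print(cen,rr,'bbox',U.min(0),U.max(0))
E
```

```text
tip from scene [ 0.54315869 -0.01551468  0.118     ] base [ 0.54639816 -0.01824086  0.03      ] proj tip [265.99756736 197.03506362] proj base [266.8718385  228.49223404]
(0.5397, -0.0134) 0.02 bbox [220. 201.] [329. 281.]
(0.5397, -0.0134) 0.021 bbox [217. 200.] [332. 282.]
(0.5412, -0.0145) 0.02 bbox [220. 204.] [329. 284.]
(0.5412, -0.0145) 0.021 bbox [217. 202.] [332. 285.]
```

```bash

python3 -m handwheel '[0,0.15,0,0,-0.5, 0,0.3,0,0,-0.5, 0,0.45,0,0,-0.5, 0,0.45,0,0,-0.5]'
python3 - <<'E'
from h import *
w=cam('wrist'); go(.5397,-.0134,.09,25.5); save(w,'w15')
f=cv2.cvtColor(w['frame'],cv2.COLOR_RGB2BGR)
cv2.imwrite('pics/w15c.png',cv2.resize(f[210:310,220:340],None,fx=6,fy=6,interpolation=cv2.INTER_CUBIC))
E
```

```text
clock: 24.18
tcp_pos: [0.5401, -0.0142, 0.1084]
tcp_rot: [-0.689, -0.155, 0.157, 0.69]
ft_force: [-0.7, -0.1, -0.0]
grip_width: 0.0393
shift [-0.006  0.314  0.019] turn units -0.008 yaw now 25.5 tilt [-0.001  0.    -1.   ] tcp [ 0.5406 -0.0143  0.1089] j [-0.23  0.58  1.75  0.    0.82 -0.68] t 24.23 F [-0.7 -0.3 -0.8] w 0.0392
```

View pics/w15c.png

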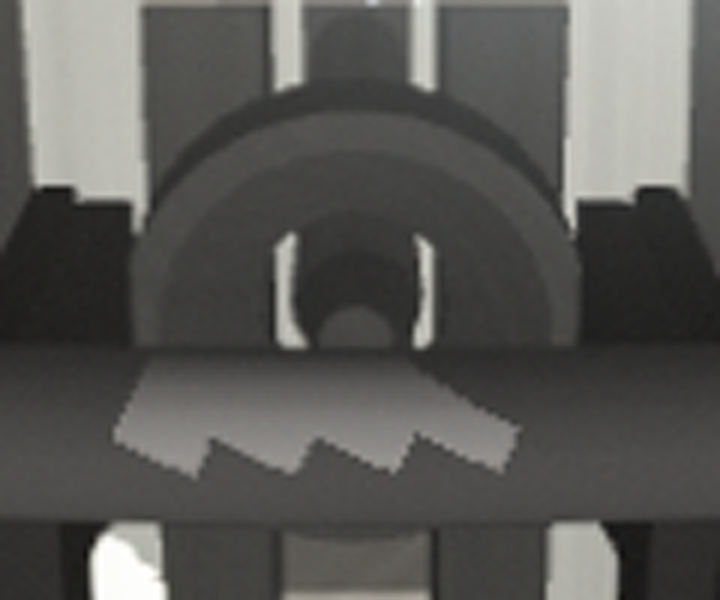

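```bash

python3 -m handwheel '[0,0.12,0.01,0,-0.5, 0,0.25,0.01,0,-0.5, 0,0.36,0.01,0,-0.5, 0,0.36,0.01,0,-0.5]'
python3 -m handwheel '[0,0.02,0,0,-0.5, 0,0.03,0,0,-0.5, 0,0.04,0,0,-0.5, 0,0.04,0,0,-0.5]'

```

```text
clock: 24.72
tcp_pos: [0.5402, -0.0137, 0.0872]
tcp_rot: [-0.69, -0.155, 0.156, 0.69]
ft_force: [-0.6, 0.1, -1.0]
grip_width: 0.0397
clock: 25.22
tcp_pos: [0.5407, -0.0138, 0.0856]
tcp_rot: [0.69, 0.156, -0.156, -0.69]
ft_force: [0.7, -0.3, -0.7]
grip_width: 0.0397
```

```bash

python3 -m handwheel '[0,0.01,0,0,-0.5, 0,0.02,0,0,-0.5, 0,0.02,0,0,-0.5]'
python3 -m handwheel '[0,0.01,0,0,-0.5, 0,0.02,0,0,-0.5, 0,0.02,0,0,-0.5]'

```

```text
clock: 25.6
tcp_pos: [0.5406, -0.0138, 0.0843]
tcp_rot: [-0.69, -0.156, 0.156, 0.69]
ft_force: [0.4, 0.3, -1.2]
grip_width: 0.0391
clock: 25.98
tcp_pos: [0.5407, -0.0138, 0.0838]
tcp_rot: [0.69, 0.156, -0.156, -0.69]
ft_force: [-1.3, -0.2, 5.3]
grip_width: 0.0397
```

```bash

python3 -m handwheel '[0,-0.01,0,0,-0.1, 0,-0.01,0,0,0.1, 0,-0.01,0,0,0.3, 0,-0.01,0,0,0.4, 0,-0.5,0,0,0.4]' 
python3 -m handwheel '[0,-0.5,0,0,0.4, 0,-1.3,0,0,0.4, 0,-1.3,0,0,0.4]' 
python3 - <<'E'
from h import *
w=cam('wrist'); save(w,'w16')
go(.626,.262,.16)
s=cam('scene'); f=cv2.cvtColor(s['frame'],cv2.COLOR_RGB2BGR)
cv2.imwrite('pics/s16c.png',cv2.resize(f[170:290,200:330],None,fx=5,fy=5,interpolation=cv2.INTER_CUBIC))
E

```

```text
clock: 26.6
tcp_pos: [0.5389, -0.0135, 0.1115]
tcp_rot: [-0.689, -0.154, 0.158, 0.691]
ft_force: [1.1, 0.8, -0.0]
grip_width: 0.06
clock: 26.98
tcp_pos: [0.5434, -0.0144, 0.1947]
tcp_rot: [0.691, 0.159, -0.153, -0.688]
ft_force: [0.2, -0.7, -0.3]
grip_width: 0.0606
shift [3.243 0.547 3.552] turn units 0.0 yaw now 25.5 tilt [ 0.004 -0.001 -1.   ] tcp [ 0.5418 -0.014   0.1928] j [-0.23  0.45  1.68  0.    1.01 -0.68] t 27.02 F [-0.7  0.7  0.2] w 0.0607
```

View pics/s16c.png

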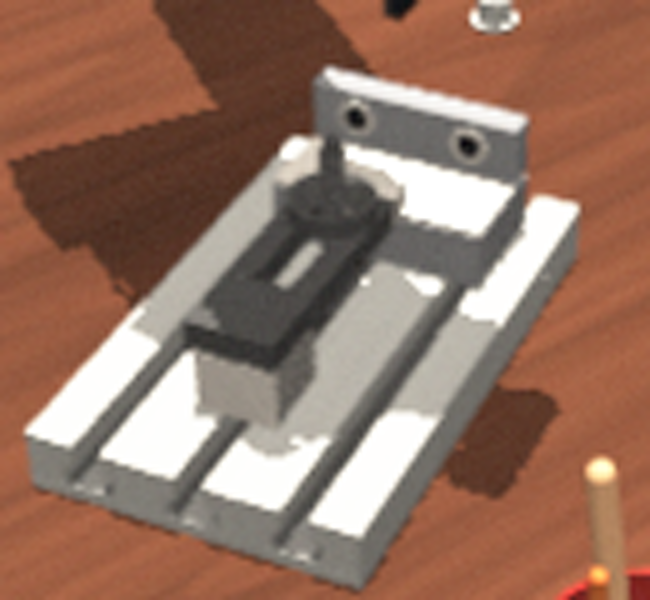

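View pics/w16.png

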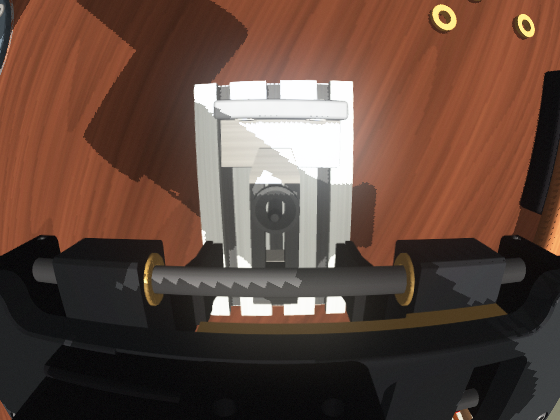

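```bash

python3 -m handwheel '[0.7,0,0.8,0,0.4, 1.4,0.2,1.5,0,0.4, 2.1,0.4,2.2,0,0.4, 2.8,0.5,2.9,0,0.4, 3.24,0.55,3.55,0,0.4]' 
python3 -m handwheel '[0,0,-0.3,0,0.4, 0,0,-0.3,0,0.4, 0,0,-0.3,0,0.4]'
python3 - <<'E'
from h import *
w=cam('wrist'); save(w,'w17'); import pickle; pickle.dump(w,open('w17.pkl','wb'))
go(.626,.262,.16)
print([(d['uv'],d['score']) for d in r.mark_of(w,'washer')],proj(w,(.626,.2617,.0)))
f=cv2.cvtColor(w['frame'],cv2.COLOR_RGB2BGR)
cv2.imwrite('pics/w17c.png',cv2.resize(f[150:290,200:360],None,fx=5,fy=5,interpolation=cv2.INTER_CUBIC)[:600])
E

```

```text
clock: 27.7
tcp_pos: [0.6241, 0.264, 0.1551]
tcp_rot: [0.69, 0.155, -0.157, -0.69]
ft_force: [0.4, -1.0, 1.0]
grip_width: 0.061
clock: 28.08
tcp_pos: [0.6318, 0.2443, 0.1573]
tcp_rot: [-0.69, -0.154, 0.156, 0.69]
ft_force: [0.4, -0.5, 1.2]
grip_width: 0.0613
shift [ 0.035 -0.038  0.306] turn units 0.0 yaw now 25.3 tilt [-0.001 -0.    -1.   ] tcp [0.632  0.2445 0.1577] j [ 0.2   0.67  1.35  0.    1.13 -0.24] t 28.12 F [ 0.4 -1.3  0.1] w 0.061
[([282.1, 182.6], 0.85), ([412.2, 162.6], 0.82), ([337.4, 126.5], 0.55)] [281.73908051 180.90054615]
```

View pics/w17.png

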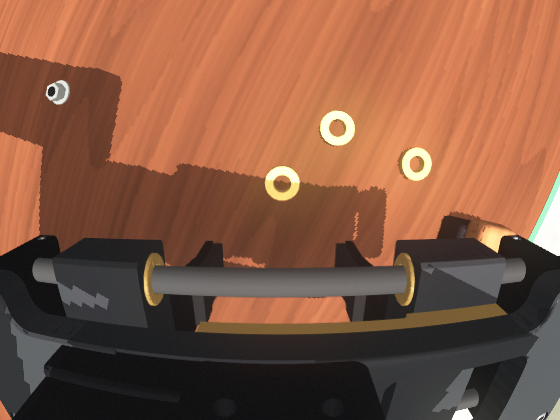

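View pics/w17c.png

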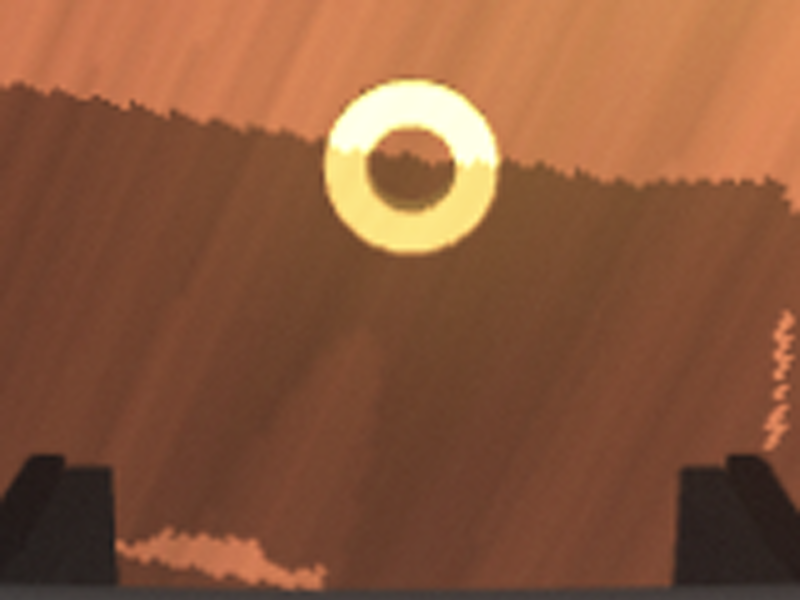

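```bash
python3 - <<'E'
from h import *
import pickle; w=pickle.load(open('w17.pkl','rb'))
q=at(w,(282.2,183.4),.013); print(q); go(q[0],q[1],.009)
E
```

```text
[0.62647249 0.26152319 0.013     ]
shift [0.037 2.484 0.293] turn units 0.0 yaw now 25.4 tilt [-0.001 -0.    -1.   ] tcp [0.6321 0.2447 0.158 ] j [ 0.2   0.67  1.35  0.    1.13 -0.24] t 28.18 F [0.1 0.3 0.9] w 0.0609
```

```bash

python3 -m handwheel '[0.035,0.8,0.29,0,0.3, 0.035,1.6,0.29,0,0.2, 0.035,2.2,0.29,0,0.2, 0.035,2.48,0.29,0,0.2, 0.035,2.48,0.29,0,0.2]' 20
python3 -m handwheel '[0,0,0,0,0.1, 0,0,0,0,0.1]'
python3 - <<'E'
from h import *
go(.62647,.2615,.008)
E
```

```text
clock: 28.8
tcp_pos: [0.6263, 0.2619, 0.0087]
tcp_rot: [-0.69, -0.155, 0.156, 0.69]
ft_force: [1.1, -0.5, 0.8]
grip_width: 0.0524
clock: 29.05
tcp_pos: [0.6282, 0.2627, 0.0113]
tcp_rot: [-0.69, -0.157, 0.155, 0.69]
ft_force: [-0.7, 0.5, -0.3]
grip_width: 0.0484
shift [-0.035  0.055 -0.006] turn units 0.0 yaw now 25.5 tilt [ 0.003  0.001 -1.   ] tcp [0.6282 0.2627 0.0113] j [ 0.23  0.86  1.41  0.    0.86 -0.21] t 29.05 F [-0.7  0.5 -0.3] w 0.0484
```

Settled 3 mm high; lower a touch, then close.

```bash

python3 -m handwheel '[-0.02,0.06,0,0,0.1, -0.02,0.06,0,0,0.1, -0.02,0.06,0,0,-0.2, -0.02,0.06,0,0,-0.5, -0.02,0.06,0,0,-0.5]' 20
python3 -m handwheel '[0,0,0,0,-0.7, 0,0,0,0,-0.7, 0,0,0,0,-0.7]' 20
python3 -m handwheel '[0,-0.2,0,0,-0.7, 0,-1,0,0,-0.7, 0,-2,0,0,-0.7, 0,-2.6,0,0,-0.7, 0,-2.6,0,0,-0.7]'
python3 -m handwheel '[0,0,0,0,-0.7]'
python3 - <<'E'
from h import *
w=cam('wrist'); save(w,'w18')
go(.5406,-.0138,.165,25.5)
f=cv2.cvtColor(w['frame'],cv2.COLOR_RGB2BGR)
cv2.imwrite('pics/w18c.png',cv2.resize(f[210:310,220:340],None,fx=6,fy=6,interpolation=cv2.INTER_CUBIC))
E
```

```text
clock: 29.68
tcp_pos: [0.6258, 0.2619, 0.0057]
tcp_rot: [-0.69, -0.156, 0.156, 0.69]
ft_force: [1.1, -0.7, 0.0]
grip_width: 0.0312
clock: 30.05
tcp_pos: [0.6258, 0.2619, 0.0058]
tcp_rot: [-0.69, -0.156, 0.156, 0.69]
ft_force: [-0.2, 0.6, 0.3]
grip_width: 0.0311
clock: 30.68
tcp_pos: [0.6283, 0.2626, 0.1668]
tcp_rot: [-0.69, -0.159, 0.153, 0.69]
ft_force: [0.7, 0.5, -1.1]
grip_width: 0.0312
clock: 30.8
tcp_pos: [0.6248, 0.2616, 0.1613]
tcp_rot: [0.69, 0.155, -0.156, -0.69]
ft_force: [-0.6, 0.6, -0.9]
grip_width: 0.0315
shift [-3.233 -0.07  -3.543] turn units -0.008 yaw now 25.5 tilt [-0.003 -0.001 -1.   ] tcp [0.6244 0.2615 0.1603] j [ 0.23  0.67  1.35 -0.    1.13 -0.21] t 30.85 F [-0.6  0.1 -0.5] w 0.0312
```

View pics/w18c.png

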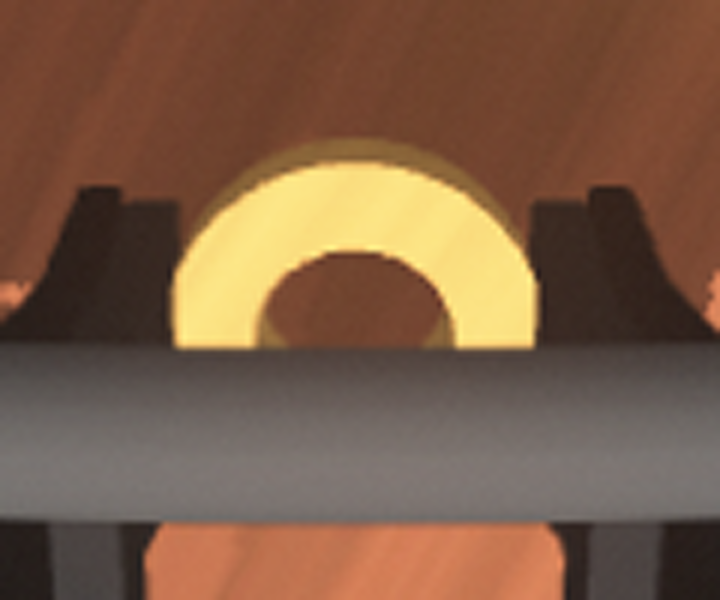

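```bash

python3 -m handwheel '[0.02,0.8,0,0,-0.7, 0.02,1.6,0,0,-0.7, 0.02,2.3,0,0,-0.7, 0.02,2.5,0,0,-0.7, 0.02,2.5,0,0,-0.7]'
python3 -m handwheel '[0,0,0,0,-0.7, 0,0,0,0,-0.7, 0,0,0,0,-0.7]'

```

```text
clock: 31.48
tcp_pos: [0.6259, 0.2622, 0.0103]
tcp_rot: [0.69, 0.155, -0.157, -0.69]
ft_force: [0.7, -0.6, -0.7]
grip_width: 0.0316
clock: 31.85
tcp_pos: [0.6276, 0.2626, 0.0132]
tcp_rot: [-0.69, -0.157, 0.155, 0.69]
ft_force: [-0.5, -0.2, 0.1]
grip_width: 0.0309
```

```bash

python3 -m handwheel '[0,0.06,0,0,-0.7, 0,0.1,0,0,-0.7, 0,0.115,0,0,-0.7, 0,0.115,0,0,-0.7]'
python3 -m handwheel '[0,0,0,0,-0.1, 0,0,0,0,0, 0,-0.045,0,0,0, 0,-0.045,0,0,0, 0,-0.045,0,0,0]'

```

```text
clock: 32.35
tcp_pos: [0.6267, 0.2624, 0.0057]
tcp_rot: [0.69, 0.156, -0.156, -0.69]
ft_force: [-1.8, -1.5, 5.1]
grip_width: 0.0314
clock: 32.98
tcp_pos: [0.6269, 0.2624, 0.0075]
tcp_rot: [-0.69, -0.156, 0.156, 0.69]
ft_force: [0.5, 0.5, -0.3]
grip_width: 0.0433
```

```bash

python3 -m handwheel '[0,-0.02,0,0,0, 0,-0.02,0,0,-0.7, 0,-0.02,0,0,-0.7, 0,-0.02,0,0,-0.7, 0,-0.02,0,0,-0.7]' 20
python3 -m handwheel '[0,-0.2,0,0,-0.7, 0,-1,0,0,-0.7, 0,-2,0,0,-0.7, 0,-2.6,0,0,-0.7, 0,-2.6,0,0,-0.7]'
python3 -m handwheel '[0,0,0,0,-0.7, 0,0,0,0,-0.7]'
python3 - <<'E'
from h import *
w=cam('wrist'); save(w,'w19')
go(.5406,-.0138,.165,25.5)
f=cv2.cvtColor(w['frame'],cv2.COLOR_RGB2BGR)
cv2.imwrite('pics/w19c.png',cv2.resize(f[210:310,220:340],None,fx=6,fy=6,interpolation=cv2.INTER_CUBIC))
st=r.state();M=R.from_quat(st['tcp_rot']).as_matrix();P=st['tcp_pos']
for n,z,rad in [('top',.005,.0165),('hole',.005,.0085)]:
  for dx,dz in [(-rad,0),(rad,0),(0,rad)]:
    u=proj(w,P+M@np.array([dx,-z,dz])); print(n,((u-[220,210])*6).round(0))
E
```

```text
clock: 33.6
tcp_pos: [0.6268, 0.2624, 0.0088]
tcp_rot: [-0.69, -0.156, 0.156, 0.69]
ft_force: [0.5, -0.5, 1.0]
grip_width: 0.0307
clock: 34.22
tcp_pos: [0.6295, 0.2632, 0.1698]
tcp_rot: [-0.69, -0.159, 0.152, 0.69]
ft_force: [-0.5, 0.9, -1.2]
grip_width: 0.0309
clock: 34.48
tcp_pos: [0.6254, 0.262, 0.1627]
tcp_rot: [0.69, 0.154, -0.157, -0.69]
ft_force: [-0.4, -0.7, -0.6]
grip_width: 0.031
shift [-3.255 -0.029 -3.543] turn units -0.008 yaw now 25.5 tilt [-0.004 -0.001 -1.   ] tcp [0.6256 0.2621 0.1627] j [ 0.23  0.67  1.34 -0.    1.14 -0.21] t 34.52 F [-0.3 -0.3 -0.6] w 0.031
top [172. 323.]
top [547. 322.]
top [360. 145.]
hole [263. 323.]
hole [456. 323.]
hole [360. 233.]
```

View pics/w19c.png

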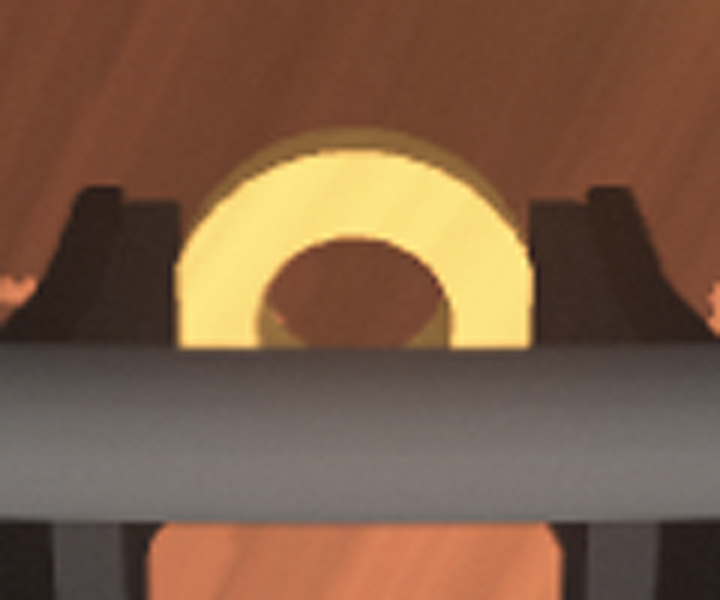

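```bash

python3 -m handwheel '[-0.7,0,-0.75,0,-0.7, -1.4,0,-1.5,0,-0.7, -2.1,0,-2.25,0,-0.7, -2.7,0,-3,0,-0.7, -3.25,0,-3.54,0,-0.7]'
python3 -m handwheel '[0,0,0,0,-0.7, 0,0,0,0,-0.7, 0,0,0,0,-0.7, 0,0,0,0,-0.7, 0,0,0,0,-0.7]'
python3 - <<'E'
from h import *
go(.5406,-.0138,.136,25.5)
E
```

```text
clock: 35.15
tcp_pos: [0.5412, -0.0153, 0.1638]
tcp_rot: [-0.69, -0.155, 0.156, 0.69]
ft_force: [-0.1, -0.8, 0.2]
grip_width: 0.0308
clock: 35.78
tcp_pos: [0.5422, -0.0124, 0.1647]
tcp_rot: [-0.69, -0.156, 0.156, 0.69]
ft_force: [-0.5, 0.2, 0.3]
grip_width: 0.0306
shift [-0.034  0.478 -0.01 ] turn units 0.006 yaw now 25.5 tilt [ 0.  0. -1.] tcp [ 0.5422 -0.0124  0.1647] j [-0.23  0.5   1.7   0.    0.95 -0.67] t 35.77 F [-0.5  0.2  0.3] w 0.0306
```

```bash

python3 -m handwheel '[-0.034,0.2,-0.01,0,-0.7, -0.034,0.45,-0.01,0,-0.7, -0.034,0.45,-0.01,0,-0.7, -0.034,0.45,-0.01,0,-0.7, -0.034,0.45,-0.01,0,-0.7]'
python3 - <<'E'
from h import *
go(.5406,-.0138,.106,25.5)
w=cam('wrist'); save(w,'w20')
f=cv2.cvtColor(w['frame'],cv2.COLOR_RGB2BGR)
cv2.imwrite('pics/w20c.png',cv2.resize(f[210:310,220:340],None,fx=6,fy=6,interpolation=cv2.INTER_CUBIC))
E
```

```text
clock: 36.4
tcp_pos: [0.5408, -0.0147, 0.138]
tcp_rot: [0.69, 0.156, -0.156, -0.69]
ft_force: [-0.5, 0.3, 0.6]
grip_width: 0.0315
shift [0.003 0.534 0.015] turn units -0.008 yaw now 25.4 tilt [ 0.001 -0.    -1.   ] tcp [ 0.5408 -0.0147  0.138 ] j [-0.23  0.53  1.73  0.    0.88 -0.68] t 36.4 F [-0.5  0.3  0.6] w 0.0315
```

View pics/w20c.png

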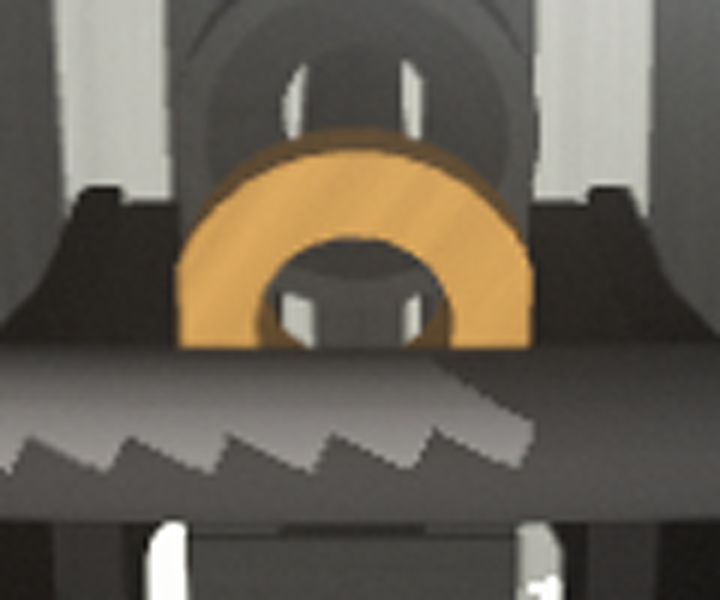

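```bash

python3 -m handwheel '[0,0.15,0.01,0,-0.7, 0,0.3,0.01,0,-0.7, 0,0.48,0.01,0,-0.7, 0,0.48,0.01,0,-0.7, 0,0.48,0.01,0,-0.7]'
python3 - <<'E'
from h import *
go(.5406,-.0138,.0935,25.5)
w=cam('wrist')
f=cv2.cvtColor(w['frame'],cv2.COLOR_RGB2BGR)
cv2.imwrite('pics/w21c.png',cv2.resize(f[210:310,220:340],None,fx=6,fy=6,interpolation=cv2.INTER_CUBIC))
E
```

```text
clock: 37.08
tcp_pos: [0.5402, -0.0141, 0.1088]
tcp_rot: [-0.69, -0.156, 0.156, 0.69]
ft_force: [0.6, -0.5, -0.2]
grip_width: 0.0312
shift [0.008 0.254 0.001] turn units -0.008 yaw now 25.5 tilt [-0.  0. -1.] tcp [ 0.5402 -0.0141  0.1088] j [-0.23  0.58  1.75 -0.    0.81 -0.68] t 37.08 F [ 0.6 -0.5 -0.2] w 0.0312
```

```bash

python3 -m handwheel '[0.005,0.1,0,0,-0.7, 0.005,0.2,0,0,-0.7, 0.005,0.26,0,0,-0.7, 0.005,0.26,0,0,-0.7]'
python3 -m handwheel '[0,0.01,0,0,-0.7, 0,0.02,0,0,-0.7, 0,0.02,0,0,-0.7, 0,0.02,0,0,-0.7]'

```

```text
clock: 37.62
tcp_pos: [0.5402, -0.0139, 0.0929]
tcp_rot: [-0.69, -0.155, 0.156, 0.69]
ft_force: [0.6, -0.1, -0.8]
grip_width: 0.031
clock: 38.12
tcp_pos: [0.5405, -0.0139, 0.0922]
tcp_rot: [0.69, 0.156, -0.156, -0.69]
ft_force: [0.3, 0.3, -0.1]
grip_width: 0.0311
```

```bash

python3 -m handwheel '[0,0.01,0,0,-0.7, 0,0.015,0,0,-0.7, 0,0.015,0,0,-0.7]'
python3 -m handwheel '[0,0.005,0,0,-0.7, 0,0.01,0,0,-0.7, 0,0.01,0,0,-0.7]'

```

```text
clock: 38.5
tcp_pos: [0.5406, -0.014, 0.0913]
tcp_rot: [0.69, 0.156, -0.156, -0.69]
ft_force: [0.4, -0.3, 0.9]
grip_width: 0.0308
clock: 38.88
tcp_pos: [0.5407, -0.0141, 0.0909]
tcp_rot: [0.69, 0.156, -0.156, -0.69]
ft_force: [0.6, -1.6, 2.4]
grip_width: 0.0309
```

```bash

python3 -m handwheel '[0,-0.005,0,0,-0.5, 0,-0.005,0,0,-0.2, 0,-0.01,0,0,0, 0,-0.01,0,0,0.2, 0,-0.01,0,0,0.2]' 
python3 -m handwheel '[0,-0.5,0,0,0.2, 0,-1.2,0,0,0.3, 0,-2,0,0,0.3]' 
python3 -m handwheel '[0,-0.3,-1.4,0,0.5, 0,-0.3,-1.4,0,0.5, 0,-0.3,-1.4,0,0.5, 0,-0.3,-1.4,0,0.5]' 
python3 - <<'E'
from h import *
w=cam('wrist'); import pickle; pickle.dump(w,open('w22.pkl','wb')); s=cam('scene'); pickle.dump(s,open('s22.pkl','wb'))
go(.54,-.0138,.2)
for p,n in((w,'w'),(s,'s')):
  for t in ['strap','seat','washer','stud','workpiece','block_bright']:
    print(n,t,[(np.round(d['uv'],1).tolist(),round(d['score'],2)) for d in r.mark_of(p,t)],[(np.round(d['extent'],1).tolist(),round(d['score'],2)) for d in r.boxes_of(p,t)])
print('exp washer', [proj(p,(.5403,-.0136,.082)) for p in (w,s)],'seat',[proj(p,(.5403,-.0136,.078)) for p in (w,s)])
def brass(p,x0,y0,x1,y1):
    a=p['frame'].astype(int)[y0:y1,x0:x1]; m=(a[...,0]-a[...,2]>45)&(a[...,1]-a[...,2]>30)&(a[...,1]*1.0/(a[...,0]+1)>.62)
    ys,xs=np.nonzero(m); return len(xs),(xs.min()+x0,xs.max()+x0,ys.min()+y0,ys.max()+y0) if len(xs) else None
c=proj(w,(.5403,-.0136,.095)); print('pred top centre',c,brass(w,int(c[0])-40,int(c[1])-40,int(c[0])+40,int(c[1])+40))
a=[proj(w,(.5403+.0165*np.cos(t),-.0136+.0165*np.sin(t),.095)) for t in np.linspace(0,6.28,40)]
print('pred bbox',np.min(a,0),np.max(a,0))
E

```

```text
clock: 39.5
tcp_pos: [0.5403, -0.0138, 0.0911]
tcp_rot: [-0.69, -0.156, 0.156, 0.69]
ft_force: [0.2, -0.9, -0.4]
grip_width: 0.0508
clock: 39.88
tcp_pos: [0.5398, -0.0138, 0.2118]
tcp_rot: [-0.689, -0.155, 0.156, 0.69]
ft_force: [0.8, 0.2, -0.4]
grip_width: 0.0564
clock: 40.38
tcp_pos: [0.575, -0.0885, 0.228]
tcp_rot: [-0.689, -0.155, 0.157, 0.691]
ft_force: [0.5, -0.2, 0.2]
grip_width: 0.065
shift [0.006 0.474 1.371] turn units 0.0 yaw now 25.5 tilt [-0.003  0.001 -1.   ] tcp [ 0.5752 -0.0883  0.2282] j [-0.34  0.46  1.53  0.    1.15 -0.79] t 40.48 F [-1.  -0.6 -0.4] w 0.0652
w strap [([280.4, 142.5], 0.94)] [([277.9, 143.2, 47.9, 154.1], 0.77)]
w seat [([278.7, 117.7], 0.71), ([280.2, 117.5], 0.36)] [([280.4, 117.1, 44.8, 46.2], 0.68)]
w washer [([279.7, 115.1], 0.66)] [([280.6, 116.0, 38.9, 35.0], 0.66)]
w stud [([277.9, 116.0], 0.63)] []
w workpiece [([286.1, 63.8], 0.82), ([279.0, 116.7], 0.43)] [([287.1, 54.8, 117.4, 70.6], 0.9)]
w block_bright [] [([279.1, 174.2, 15.2, 4.3], 0.39)]
s strap [([261.8, 222.1], 0.58)] [([260.4, 224.4, 40.9, 37.2], 0.96)]
s seat [([266.9, 215.6], 0.67)] []
s washer [([392.9, 209.5], 0.69), ([266.4, 207.5], 0.67), ([426.0, 220.9], 0.45)] [([394.4, 205.6, 16.1, 10.6], 0.59), ([424.4, 218.3, 11.9, 8.0], 0.5), ([264.3, 209.1, 9.8, 8.7], 0.45)]
s stud [([264.8, 228.7], 0.6)] []
s workpiece [([280.9, 214.8], 0.64)] [([279.2, 204.7, 49.3, 40.5], 0.62), ([95.8, 305.8, 45.5, 59.2], 0.56)]
s block_bright [([249.9, 245.6], 0.77)] [([249.4, 247.0, 23.6, 16.2], 0.51)]
exp washer [array([280.53844108, 115.76267904]), array([266.4584867, 210.4538262])] seat [array([280.52614826, 115.95408965]), array([266.49828522, 211.89346491])]
pred top centre [280.5806935  115.10489119] (799, (np.int64(262), np.int64(298), np.int64(99), np.int64(135)))
pred bbox [262.20129012  97.11365489] [298.955847   133.24855579]
```

```bash

python3 -m handwheel '[-1,0,-1,0,0.5, -2,0,-2,0,0.5, -3,0,-3,0,0.5, -3,0,-3.5,0,0.5, -3,0,-3.5,0,0.5]' 
python3 - <<'E'
from h import *
import pickle; a=pickle.load(open('top.pkl','rb'))['frame']; t=cam('top'); b=t['frame']; save(t,'tend')
g=lambda f,x0,y0,x1,y1: cv2.cvtColor(f[y0:y1,x0:x1],cv2.COLOR_RGB2GRAY).astype(np.float32)
# workpiece web area & neighbours (web dark bar) and unaffected things
for n,(x0,y0,x1,y1) in {'web':(225,195,262,262),'nut':(145,285,175,315),'spanner':(435,200,465,295),'black':(375,185,412,220),'w2':(115,152,145,182),'w1':(115,113,145,143)}.items():
    d,resp=cv2.phaseCorrelate(g(a,x0,y0,x1,y1),g(b,x0,y0,x1,y1)); print(n,np.round(d,2),round(resp,2),np.abs(g(a,x0,y0,x1,y1)-g(b,x0,y0,x1,y1)).mean().round(1))
for y in range(150,280,10): pass
for th in ['strap','seat','washer','workpiece','nut','spanner','block_black']:
    print(th,[(np.round(d['uv'],1).tolist(),round(d['score'],2)) for d in r.mark_of(t,th)],[(np.round(d['extent'],1).tolist(),round(d['score'],2)) for d in r.boxes_of(t,th)])
f=b.astype(int)
br=((f[...,0]-f[...,2]>50)&(f[...,1]>120)).astype(np.uint8); sub=br[195:235,260:300]; ys,xs=np.nonzero(sub); print('brass',len(xs),xs.min()+260,xs.max()+260,ys.min()+195,ys.max()+195)
print('pred top centre',proj(t,(.5403,-.0136,.095)),'stud base/top',proj(t,(.5403,-.0136,.118)))
go(.5,-.3,.2)
E

```

```text
clock: 42.3
tcp_pos: [0.5037, -0.3604, 0.2294]
tcp_rot: [0.691, 0.155, -0.154, -0.689]
ft_force: [0.5, -0.9, 0.1]
grip_width: 0.065
web [-0.01 -0.01] 1.0 1.4
nut [-0.04 -0.01] 0.95 2.3
spanner [0.07 0.12] 0.76 35.9
black [-0.08 -0.14] 0.81 2.9
w2 [0.03 0.  ] 0.92 1.2
w1 [ 0.02 -0.01] 0.92 2.1
strap [([289.8, 212.0], 0.97)] [([280.0, 216.4, 15.2, 16.9], 0.59)]
seat [([278.9, 216.1], 0.61)] [([281.8, 217.1, 8.8, 17.1], 0.42), ([282.9, 216.5, 131.1, 110.0], 0.17)]
washer [([128.5, 130.9], 0.69), ([131.5, 168.4], 0.64), ([282.3, 215.4], 0.44)] [([280.6, 217.4, 15.4, 15.8], 0.48)]
workpiece [([255.7, 227.5], 0.67)] [([254.0, 226.6, 43.2, 56.8], 0.69), ([390.9, 201.1, 26.0, 24.8], 0.47)]
nut [([160.1, 299.2], 0.41)] [([158.1, 298.4, 9.9, 8.3], 0.43)]
spanner [([449.7, 246.7], 0.97)] [([451.2, 250.8, 19.6, 77.2], 0.59)]
block_black [([387.4, 197.4], 0.78)] [([392.3, 202.1, 26.2, 23.9], 0.86)]
brass 172 273 288 207 223
pred top centre [279.79596141 214.89931639] stud base/top [280.05432176 214.05240173]
shift [0.338 0.489 0.881] turn units 0.0 yaw now 25.5 tilt [ 0. -0. -1.] tcp [ 0.5044 -0.3564  0.2293] j [-0.8   0.51  1.44  0.    1.19 -1.24] t 43.05 F [-0.1  0.   0.5] w 0.0653
```

```bash
python3 -c "
from cell import r
print(r.job_done())"
```

```text
the job is handed in; nothing more can be done
None
```

The strap clamp is built up on the plate and I've handed the job in, at about 43 s on the robot's clock.

**What I did**
- I stood the bright 32 mm block behind the stud, 80 mm from its axis and square over the middle slot.
- I lowered the strap over the stud and released it only after the force reading showed contact. It is aligned to the workpiece's measured yaw, about 25.5°. From the gap I measured, the nose should cover about 19 mm of the ledge, and the tail lies on the block.
- I put the seat on the strap over the stud, hollow side up, and nested the rightmost brass washer in it. The nut, spanner and black block were left alone.

**Last checks**
- **Heights:** strap, seat and washer met resistance within about 0.5 mm of the heights expected from the listed sizes.
- **Washer:** in the wrist picture it showed as a level 36-pixel circle, centred on the stud's axis to within about 2 pixels.
- **Workpiece and other things:** in the top camera the workpiece shifted 0.01 pixel from the start, and the nut, black block and spare washers at most 0.16 pixel.

**Less certain**
- **Seat grip:** the gripper read 39 mm on the seat, which is listed as 42 mm outside. It sat level and centred anyway.
- **Spanner:** its match with the first picture was weaker. Its measured shift was still under 0.15 pixel, and I put the difference down to the arm's shadow.
- **Final view:** the picture limit ran out before the last placing. The nested washer was therefore checked only by force, pixel measurements and the networks, and I did not measure the strap's squareness again after letting go.

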